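# Load the gas-cell changer, crank it to the beam and lock it

## Task

Snap every loose gas cell sideways into a free pair of spring clips on the carriage of the cell changer, one cell to a pair, and press down the cell that is still standing proud on its clips, so that all the cells are fully home. Then swing the folded crank handle of the handwheel up until it latches, crank the wheel clockwise until the carriage reaches its stop at the beam, and fold the handle down again so that its tongue locks the wheel. Leave the other things on the table where they are.

Things in the scene. Friction and masses are not known exactly. Their poses are not given: they have to be found in the camera images.
- cell_a: Sealed reference gas cell: aluminium tube 22 mm in diameter between two dark square end flanges 26 x 26 x 8 mm; 108 mm long, 92 mm of it between the flanges; 70 g. Origin in the middle of the tube, x along it. Its flanges keep it from rolling: lying flat, its axis is 13 mm above its support. Starts on the table, right of the changer; None if absent (3 or 4 of a, b, c, d are there).
- cell_b: Gas cell just like cell_a. Starts on the table, right of the changer; None if absent (3 or 4 of a, b, c, d are there).
- cell_c: Gas cell just like cell_a. Starts on the table, right of the changer; None if absent (3 or 4 of a, b, c, d are there).
- cell_d: Gas cell just like cell_a. Starts on the table, right of the changer; None if absent (3 or 4 of a, b, c, d are there).
- cell_p: Gas cell just like cell_a. Starts across the first clip pair, only laid on the clips' lips: its axis is 15 mm above the seated height and it must be pressed straight down. Exactly one of cell_p and cell_q is there, the other is None.
- cell_q: Gas cell just like cell_a. Starts across the fifth clip pair, only laid on the clips' lips: its axis is 15 mm above the seated height and it must be pressed straight down. Exactly one of cell_p and cell_q is there, the other is None.
- changer: Cell changer, fixed to the table: base plate 184 x 470 x 12 mm, carriage on rails, at the left end a grey gear housing with a bare metal handwheel. Origin: centre of the underside; x away from the robot, y along the travel, towards the handwheel (up to 0.2 rad askew). An iris (top at z = 86 mm) and a detector head (top at 115 mm) stand at x = -76 and +76 mm, y = 69 mm: the beam line.
- station1 (a point): Middle of the axis of a cell fully seated in clip pair 1 of 5 (1 farthest from the wheel, 5 next to it); moves with the carriage; x along the cell, y towards the wheel, z up. 66 mm above the table, 30 mm above the flat deck. Pairs are 54 mm apart. Seated: within 2 mm in height, 7 mm horizontally, 0.06 rad.
- station2 (a point): Middle of the axis of a cell fully seated in clip pair 2 of 5; axes as station1. Each clip is a 10 mm wide C of spring steel, mouth 16 mm, flared lips with tops 16 mm above the seated axis. The clips of a pair are centred at x = -37 and +37 mm on bars 12 mm wide, so 62 mm of tube between them is free for fingers, down to the deck. The flanges go outside the clips, with 4 mm play each way along x.
- station3 (a point): Middle of the axis of a cell fully seated in clip pair 3 of 5; axes as station1. A cell laid on the lips of a pair rests about 15 mm above its seat; about 8 N (up to 11 N) straight down on the middle of the tube snaps it home until it meets the bars; about 12 N would pull it out.
- station4 (a point): Middle of the axis of a cell fully seated in clip pair 4 of 5; axes as station1. 
- station5 (a point): Middle of the axis of a cell fully seated in clip pair 5 of 5; axes as station1. 
- carriage (a joint): Travel of the carriage in m along the changer's y: 0 at the loading place (start), 0.060 at its stop at the beam. The wheel drives it: 20 mm a turn.
- wheel (a joint): Angle of the handwheel in rad: 0 at the start, growing clockwise seen from above, stop at 18.88 (three turns); takes 0.06 N m. With the handle folded at 0 or 18.85 a tongue at its hinge sits between two fixed posts and the wheel is locked; the tongue is clear once the handle is raised beyond 1.1 rad. It goes in again if the wheel is within 0.04 rad of 18.85.
- crank (a joint): Angle of the crank handle in rad: 0 folded flat, pointing from its hinge at the rim across the wheel's middle; 1.57 upright and latched. It swings in the upright plane through hinge and wheel axis. A sprung detent snaps it upright beyond 1.25 rad; passing it takes 0.35 N m (7 N at the grip) either way. Below 0.7 rad the handle falls back by its weight.
- wheel_center (a point): Centre of the top of the bare metal handwheel (104 mm in diameter, 12 mm thick), 64 mm above the table; axis vertical.
- crank_hinge (a point): Point on the handle's hinge axis: 58 mm from the wheel's axis, 84 mm above the table; at wheel angle 0 and after full turns it lies on the changer's -x side, towards the robot. The hinge axis is level, tangential to the wheel. Cheeks beside it measure 28 mm over all. The keeper posts (7 mm thick, tops at 96 mm) stand 18 mm farther from the wheel.
- crank_grip (a point): Middle of the part to hold: black sleeve 20 mm in diameter, 21 to 79 mm from the hinge; this point is on its axis, 52 mm from the hinge. Folded: level, 20 mm above the wheel's top. Upright: 136 mm above the table. The sleeve revolves freely on its spindle, so a grip need not turn with the wheel.
- lens_case: bystander: flat round lens case, 57 mm wide, 20 mm tall; origin at the centre of its underside. Leave alone.
- red_box: Bystander: small red tin, 50 x 70 x 28 mm; origin at the centre of its underside. Leave alone.

How it is judged:
On the way, in this order (a step that is already met when the one before it is completed fails the run):
1. every cell that is there lies fully home in a pair of clips, the carriage still at its loading place and the handle folded (((z of cell_a in the frame of station1 between -0.002 and 0.002 m and horizontal distance between cell_a and station1 below 0.007 m and angle between the x axis of cell_a and the x axis of station1, either way round below 0.06 rad) or (z of cell_a in the frame of station2 between -0.002 and 0.002 m and horizontal distance between cell_a and station2 below 0.007 m and angle between the x axis of cell_a and the x axis of station2, either way round below 0.06 rad) or (z of cell_a in the frame of station3 between -0.002 and 0.002 m and horizontal distance between cell_a and station3 below 0.007 m and angle between the x axis of cell_a and the x axis of station3, either way round below 0.06 rad) or (z of cell_a in the frame of station4 between -0.002 and 0.002 m and horizontal distance between cell_a and station4 below 0.007 m and angle between the x axis of cell_a and the x axis of station4, either way round below 0.06 rad) or (z of cell_a in the frame of station5 between -0.002 and 0.002 m and horizontal distance between cell_a and station5 below 0.007 m and angle between the x axis of cell_a and the x axis of station5, either way round below 0.06 rad)) and ((z of cell_b in the frame of station1 between -0.002 and 0.002 m and horizontal distance between cell_b and station1 below 0.007 m and angle between the x axis of cell_b and the x axis of station1, either way round below 0.06 rad) or (z of cell_b in the frame of station2 between -0.002 and 0.002 m and horizontal distance between cell_b and station2 below 0.007 m and angle between the x axis of cell_b and the x axis of station2, either way round below 0.06 rad) or (z of cell_b in the frame of station3 between -0.002 and 0.002 m and horizontal distance between cell_b and station3 below 0.007 m and angle between the x axis of cell_b and the x axis of station3, either way round below 0.06 rad) or (z of cell_b in the frame of station4 between -0.002 and 0.002 m and horizontal distance between cell_b and station4 below 0.007 m and angle between the x axis of cell_b and the x axis of station4, either way round below 0.06 rad) or (z of cell_b in the frame of station5 between -0.002 and 0.002 m and horizontal distance between cell_b and station5 below 0.007 m and angle between the x axis of cell_b and the x axis of station5, either way round below 0.06 rad)) and ((z of cell_c in the frame of station1 between -0.002 and 0.002 m and horizontal distance between cell_c and station1 below 0.007 m and angle between the x axis of cell_c and the x axis of station1, either way round below 0.06 rad) or (z of cell_c in the frame of station2 between -0.002 and 0.002 m and horizontal distance between cell_c and station2 below 0.007 m and angle between the x axis of cell_c and the x axis of station2, either way round below 0.06 rad) or (z of cell_c in the frame of station3 between -0.002 and 0.002 m and horizontal distance between cell_c and station3 below 0.007 m and angle between the x axis of cell_c and the x axis of station3, either way round below 0.06 rad) or (z of cell_c in the frame of station4 between -0.002 and 0.002 m and horizontal distance between cell_c and station4 below 0.007 m and angle between the x axis of cell_c and the x axis of station4, either way round below 0.06 rad) or (z of cell_c in the frame of station5 between -0.002 and 0.002 m and horizontal distance between cell_c and station5 below 0.007 m and angle between the x axis of cell_c and the x axis of station5, either way round below 0.06 rad)) and ((z of cell_d in the frame of station1 between -0.002 and 0.002 m and horizontal distance between cell_d and station1 below 0.007 m and angle between the x axis of cell_d and the x axis of station1, either way round below 0.06 rad) or (z of cell_d in the frame of station2 between -0.002 and 0.002 m and horizontal distance between cell_d and station2 below 0.007 m and angle between the x axis of cell_d and the x axis of station2, either way round below 0.06 rad) or (z of cell_d in the frame of station3 between -0.002 and 0.002 m and horizontal distance between cell_d and station3 below 0.007 m and angle between the x axis of cell_d and the x axis of station3, either way round below 0.06 rad) or (z of cell_d in the frame of station4 between -0.002 and 0.002 m and horizontal distance between cell_d and station4 below 0.007 m and angle between the x axis of cell_d and the x axis of station4, either way round below 0.06 rad) or (z of cell_d in the frame of station5 between -0.002 and 0.002 m and horizontal distance between cell_d and station5 below 0.007 m and angle between the x axis of cell_d and the x axis of station5, either way round below 0.06 rad)) and ((z of cell_p in the frame of station1 between -0.002 and 0.002 m and horizontal distance between cell_p and station1 below 0.007 m and angle between the x axis of cell_p and the x axis of station1, either way round below 0.06 rad) or (z of cell_p in the frame of station2 between -0.002 and 0.002 m and horizontal distance between cell_p and station2 below 0.007 m and angle between the x axis of cell_p and the x axis of station2, either way round below 0.06 rad) or (z of cell_p in the frame of station3 between -0.002 and 0.002 m and horizontal distance between cell_p and station3 below 0.007 m and angle between the x axis of cell_p and the x axis of station3, either way round below 0.06 rad) or (z of cell_p in the frame of station4 between -0.002 and 0.002 m and horizontal distance between cell_p and station4 below 0.007 m and angle between the x axis of cell_p and the x axis of station4, either way round below 0.06 rad) or (z of cell_p in the frame of station5 between -0.002 and 0.002 m and horizontal distance between cell_p and station5 below 0.007 m and angle between the x axis of cell_p and the x axis of station5, either way round below 0.06 rad)) and ((z of cell_q in the frame of station1 between -0.002 and 0.002 m and horizontal distance between cell_q and station1 below 0.007 m and angle between the x axis of cell_q and the x axis of station1, either way round below 0.06 rad) or (z of cell_q in the frame of station2 between -0.002 and 0.002 m and horizontal distance between cell_q and station2 below 0.007 m and angle between the x axis of cell_q and the x axis of station2, either way round below 0.06 rad) or (z of cell_q in the frame of station3 between -0.002 and 0.002 m and horizontal distance between cell_q and station3 below 0.007 m and angle between the x axis of cell_q and the x axis of station3, either way round below 0.06 rad) or (z of cell_q in the frame of station4 between -0.002 and 0.002 m and horizontal distance between cell_q and station4 below 0.007 m and angle between the x axis of cell_q and the x axis of station4, either way round below 0.06 rad) or (z of cell_q in the frame of station5 between -0.002 and 0.002 m and horizontal distance between cell_q and station5 below 0.007 m and angle between the x axis of cell_q and the x axis of station5, either way round below 0.06 rad)) and value of joint carriage below 0.004 m and value of joint crank below 0.3 rad), for 0.2 s.
2. the crank handle stands upright, latched (value of joint crank above 1.5 rad), for 0.2 s.
3. the carriage has been cranked to its stop at the beam (value of joint carriage above 0.0592 m and value of joint crank above 1.4 rad), for 0.2 s.
At the end, for the whole second after the job is handed in: every cell that is there is seated in a pair of clips (within 2 mm of the seated height, 7 mm horizontally and 0.06 rad) and at rest, the carriage stands at the beam (beyond 59.2 mm), and the crank handle is folded (below 0.12 rad), so that the wheel is locked (((z of cell_a in the frame of station1 between -0.002 and 0.002 m and horizontal distance between cell_a and station1 below 0.007 m and angle between the x axis of cell_a and the x axis of station1, either way round below 0.06 rad) or (z of cell_a in the frame of station2 between -0.002 and 0.002 m and horizontal distance between cell_a and station2 below 0.007 m and angle between the x axis of cell_a and the x axis of station2, either way round below 0.06 rad) or (z of cell_a in the frame of station3 between -0.002 and 0.002 m and horizontal distance between cell_a and station3 below 0.007 m and angle between the x axis of cell_a and the x axis of station3, either way round below 0.06 rad) or (z of cell_a in the frame of station4 between -0.002 and 0.002 m and horizontal distance between cell_a and station4 below 0.007 m and angle between the x axis of cell_a and the x axis of station4, either way round below 0.06 rad) or (z of cell_a in the frame of station5 between -0.002 and 0.002 m and horizontal distance between cell_a and station5 below 0.007 m and angle between the x axis of cell_a and the x axis of station5, either way round below 0.06 rad)) and ((z of cell_b in the frame of station1 between -0.002 and 0.002 m and horizontal distance between cell_b and station1 below 0.007 m and angle between the x axis of cell_b and the x axis of station1, either way round below 0.06 rad) or (z of cell_b in the frame of station2 between -0.002 and 0.002 m and horizontal distance between cell_b and station2 below 0.007 m and angle between the x axis of cell_b and the x axis of station2, either way round below 0.06 rad) or (z of cell_b in the frame of station3 between -0.002 and 0.002 m and horizontal distance between cell_b and station3 below 0.007 m and angle between the x axis of cell_b and the x axis of station3, either way round below 0.06 rad) or (z of cell_b in the frame of station4 between -0.002 and 0.002 m and horizontal distance between cell_b and station4 below 0.007 m and angle between the x axis of cell_b and the x axis of station4, either way round below 0.06 rad) or (z of cell_b in the frame of station5 between -0.002 and 0.002 m and horizontal distance between cell_b and station5 below 0.007 m and angle between the x axis of cell_b and the x axis of station5, either way round below 0.06 rad)) and ((z of cell_c in the frame of station1 between -0.002 and 0.002 m and horizontal distance between cell_c and station1 below 0.007 m and angle between the x axis of cell_c and the x axis of station1, either way round below 0.06 rad) or (z of cell_c in the frame of station2 between -0.002 and 0.002 m and horizontal distance between cell_c and station2 below 0.007 m and angle between the x axis of cell_c and the x axis of station2, either way round below 0.06 rad) or (z of cell_c in the frame of station3 between -0.002 and 0.002 m and horizontal distance between cell_c and station3 below 0.007 m and angle between the x axis of cell_c and the x axis of station3, either way round below 0.06 rad) or (z of cell_c in the frame of station4 between -0.002 and 0.002 m and horizontal distance between cell_c and station4 below 0.007 m and angle between the x axis of cell_c and the x axis of station4, either way round below 0.06 rad) or (z of cell_c in the frame of station5 between -0.002 and 0.002 m and horizontal distance between cell_c and station5 below 0.007 m and angle between the x axis of cell_c and the x axis of station5, either way round below 0.06 rad)) and ((z of cell_d in the frame of station1 between -0.002 and 0.002 m and horizontal distance between cell_d and station1 below 0.007 m and angle between the x axis of cell_d and the x axis of station1, either way round below 0.06 rad) or (z of cell_d in the frame of station2 between -0.002 and 0.002 m and horizontal distance between cell_d and station2 below 0.007 m and angle between the x axis of cell_d and the x axis of station2, either way round below 0.06 rad) or (z of cell_d in the frame of station3 between -0.002 and 0.002 m and horizontal distance between cell_d and station3 below 0.007 m and angle between the x axis of cell_d and the x axis of station3, either way round below 0.06 rad) or (z of cell_d in the frame of station4 between -0.002 and 0.002 m and horizontal distance between cell_d and station4 below 0.007 m and angle between the x axis of cell_d and the x axis of station4, either way round below 0.06 rad) or (z of cell_d in the frame of station5 between -0.002 and 0.002 m and horizontal distance between cell_d and station5 below 0.007 m and angle between the x axis of cell_d and the x axis of station5, either way round below 0.06 rad)) and ((z of cell_p in the frame of station1 between -0.002 and 0.002 m and horizontal distance between cell_p and station1 below 0.007 m and angle between the x axis of cell_p and the x axis of station1, either way round below 0.06 rad) or (z of cell_p in the frame of station2 between -0.002 and 0.002 m and horizontal distance between cell_p and station2 below 0.007 m and angle between the x axis of cell_p and the x axis of station2, either way round below 0.06 rad) or (z of cell_p in the frame of station3 between -0.002 and 0.002 m and horizontal distance between cell_p and station3 below 0.007 m and angle between the x axis of cell_p and the x axis of station3, either way round below 0.06 rad) or (z of cell_p in the frame of station4 between -0.002 and 0.002 m and horizontal distance between cell_p and station4 below 0.007 m and angle between the x axis of cell_p and the x axis of station4, either way round below 0.06 rad) or (z of cell_p in the frame of station5 between -0.002 and 0.002 m and horizontal distance between cell_p and station5 below 0.007 m and angle between the x axis of cell_p and the x axis of station5, either way round below 0.06 rad)) and ((z of cell_q in the frame of station1 between -0.002 and 0.002 m and horizontal distance between cell_q and station1 below 0.007 m and angle between the x axis of cell_q and the x axis of station1, either way round below 0.06 rad) or (z of cell_q in the frame of station2 between -0.002 and 0.002 m and horizontal distance between cell_q and station2 below 0.007 m and angle between the x axis of cell_q and the x axis of station2, either way round below 0.06 rad) or (z of cell_q in the frame of station3 between -0.002 and 0.002 m and horizontal distance between cell_q and station3 below 0.007 m and angle between the x axis of cell_q and the x axis of station3, either way round below 0.06 rad) or (z of cell_q in the frame of station4 between -0.002 and 0.002 m and horizontal distance between cell_q and station4 below 0.007 m and angle between the x axis of cell_q and the x axis of station4, either way round below 0.06 rad) or (z of cell_q in the frame of station5 between -0.002 and 0.002 m and horizontal distance between cell_q and station5 below 0.007 m and angle between the x axis of cell_q and the x axis of station5, either way round below 0.06 rad)) and value of joint carriage above 0.0592 m and value of joint crank below 0.12 rad and velocity of joint wheel below 0.05 rad/s and linear speed of each of cell_a, cell_b, cell_c, cell_d, cell_p, cell_q below 0.02 m/s); the robot touches nothing.
It fails at once if the lens case or the red tin is knocked more than 3 cm aside (distance of any of lens_case, red_box from where it was at the start of the episode above 0.03 m).
Of cell_a, cell_b, cell_c, cell_d only 3 to 4 are there at a start; the rules pass over those that are not, and their reading is None.
Of cell_p, cell_q only 1 to 1 are there at a start; the rules pass over those that are not, and their reading is None.
At some moment in a run one of cell_a, cell_b, cell_c, cell_d may be knocked a few centimetres aside while the robot is not near it.
It also fails if it takes over 200 s, if anything falls off the work surface, if the arm or the gripper's body presses on something with over 40 N, if the wrist force passes 120 N, or if a joint passes its speed limit or range.

## Robot

A 6-joint arm with a two-finger parallel gripper is mounted at the origin on a cart in front of the work surface, level with it; the furniture and walls round the work are solid. World frame = base frame: x ahead of the robot, y to its left, z up, the work surface at z = 0. Lengths are in m, angles in rad, forces in N, time in s.
With the tool pointing down it reaches from about 0.35 to 0.775 m from the base axis. Payload 5.5 kg.
Tool frame: the origin (TCP) lies at the very end of the fingers, on their centre line; the grasp point (between the pads) lies 19 mm behind it; z points along the fingers, y is the direction in which the jaws open and shut (so a half turn about z gives the same grasp; the last joint's range is limited). The gripper opens to 85 mm and grips with 20 to 120 N. Pads are 22 mm wide; open, the fingers measure 114 mm over their backs; the gripper's body (76 mm by 85 mm) begins 54 mm behind the grasp point. The pads swing forward as they close: fully open they stand 13 mm farther back than shut.
Start: joints at [1.01, 0.313, 0.046, 1.304, 0, 1.431], TCP at [0.235, 0.525, 0.231] pointing down, gripper open.
Joint ranges: [-2.76, 2.76], [-0.86, 1.69], [-1.03, 1.26], [-2.2, 2.34], [-1.47, 1.5], [-3.14, 3.14]. Speed limits (rad/s): [2.57, 2.57, 3.14, 3.14, 3.14, 3.14].

## Interface

Orientations are given as a unit quaternion [w, x, y, z].
In Python, from workcell import get_state, vision, workorder, silhouettes, tip_of gives the robot as it stands.
- The arm moves only by the shell command python3 -m inch 'ROWS' [FORCE]. ROWS is JSON, a list of rows, each a list of 7 numbers: the shift along the tool's x, y, z in cm, then the turn, a rotation vector about the tool's x, y, z in degrees, then the finger opening in cm, from 0 to 8.54. In form: [[dx, dy, dz, rx, ry, rz, hand], ...]. A call has 1 to 5 rows; each row shifts and turns the commanded pose from where the row before left it, along the tool's axes as they then stand; what a row does not reach is not made up. A row lasts 1/10 s, in which the tool goes at most 50 mm and 8.59 degrees, less where a joint would pass 70% of its speed; a pose out of reach is approached as far as the arm can. A call with a gripper value outside its range is refused whole. The fingers move at their own pace and stop on an object; FORCE is the grip in N (left out, the last holds). Time passes only in rows, so rows that do not move let the fingers close. It gives the time, the measured TCP pose, the force and the opening at its end, in the units of the state.
- get_state(): the state, without advancing time (a new reading comes with each control period).
- vision.read_camera(name): name is "side" or "top"; returns a dict with "pixels" (480x640x3 uint8, red, green, blue), "depth" (480x640 float32, m along the optical axis (not along the pixel's ray), 0 where there is no reading), "mtx" (3x3 intrinsics, pixels), "T" (4x4, takes a point from camera to world coordinates). Camera axes: x right, y up, looking along -z (the intrinsics and any distortion apply to the point x, -y, -z); pixel columns grow to the right and rows downward; lengths in m; the calibration is good to about 2 mm. A picture is of the moment at which its call begins.
- workorder.hand_in(): hands the job in, once; it reports no verdict.
Trained networks look in a picture, given as the dict that the camera call returned (one of the last four; its "shot" number tells which), for a name from the list of things; names that differ only in an ending like _2 or _b are one class to them, and where a whole thing is asked for, a point or a joint stands for the part that bears it (a point fixed in the world has none). Each returns a list of dicts, best first, with "confidence" (0 to 1); they miss things now and then, are a little off and sometimes report something else, mostly with a low value. They report only what shows in the picture. A call takes as long as a camera call.
- silhouettes(picture, label): "mask" (480x640 bool, what is visible of it) and "location" ([column, row] in pixels, amid what is visible of it).
- tip_of(picture, label): "location" ([column, row] in pixels: a listed point, or the origin of a listed thing).
The state is a dict: "clock": time; "joint_pos": joint angles; "qvel": joint speeds; "tau": joint torques, N m; "tcp_pos": TCP position; "orientation": TCP orientation; "wrist_force": force on the tool from outside, world axes, zero at the start; "ft_torque": the same for the moment, N m; "finger_gap": finger opening in m.
Only numpy, scipy, OpenCV 4.12 (cv2) and the standard library are available. Lean on these libraries where they do the work, as an engineer would, in place of code of your own. Each camera call takes 0.05 s, during which the arm holds its last target.

## Working session

There is one attempt and no reset: what is moved stays moved. The work goes in short steps, Python scripts to look and compute and a shell command to move; the robot and the scene stay as the last step left them, time stands still between calls to the robot, and variables do not carry over. Pictures are saved under pics/ and viewed, and the job is handed in when it is done.

```bash
ls; mkdir -p pics; cat > h.py <<'E'
import numpy as np, cv2
from workcell import get_state, vision, workorder, silhouettes, tip_of
from scipy.spatial.transform import Rotation as R
def save(p,name,sc=1.0,crop=None):
    im=p["pixels"][:,:,::-1]
    if crop: im=im[crop[1]:crop[3],crop[0]:crop[2]]
    if sc!=1: im=cv2.resize(im,None,fx=sc,fy=sc,interpolation=cv2.INTER_CUBIC)
    cv2.imwrite("pics/"+name,im)
def ray(p,uv):
    K=p["mtx"];T=p["T"]
    d=np.array([(uv[0]-K[0,2])/K[0,0],-(uv[1]-K[1,2])/K[1,1],-1.0])
    return T[:3,3],T[:3,:3]@d
def at_z(p,uv,z):
    o,d=ray(p,uv); return o+d*(z-o[2])/d[2]
def at_d(p,uv):
    o,d=ray(p,uv); return o+d*p["depth"][int(round(uv[1])),int(round(uv[0]))]
def cloud(p):
    K=p["mtx"];T=p["T"];v,u=np.mgrid[:480,:640];D=p["depth"]
    P=np.stack([(u-K[0,2])/K[0,0]*D,-(v-K[1,2])/K[1,1]*D,-D],-1)
    W=P@T[:3,:3].T+T[:3,3]; W[D==0]=np.nan; return W
def proj(p,X):
    T=p["T"];c=T[:3,:3].T@(np.asarray(X)-T[:3,3]);K=p["mtx"]
    return np.array([K[0,0]*c[0]/-c[2]+K[0,2],K[1,1]*-c[1]/-c[2]+K[1,2]])
E
python3 - <<'E'
from h import *
np.set_printoptions(precision=4,suppress=True)
s=get_state();print(s)
for n in("top","side"):
    p=vision.read_camera(n);save(p,n+"0.png");print(n,p["T"],p["mtx"],p.keys())
E
```

```text
pics
{'clock': 0.0, 'joint_pos': array([1.0104, 0.314 , 0.045 , 1.3036, 0.    , 1.4312]), 'qvel': array([-0.0008, -0.0003,  0.    , -0.0002, -0.0004, -0.0011]), 'tau': array([  0.0004, -48.0629,  29.8531,   0.0195,  -0.0002,  -0.    ]), 'tcp_pos': array([0.2346, 0.5244, 0.2304]), 'orientation': array([-0.0003,  0.2089,  0.9779, -0.0009]), 'wrist_force': array([-0.3667,  0.1181, -0.147 ]), 'ft_torque': array([0.0085, 0.0174, 0.0378]), 'finger_gap': 0.0856327467633818}
top [[-0.0259  0.9983 -0.0515  0.3947]
 [-0.9997 -0.0261 -0.0032 -0.067 ]
 [-0.0046  0.0514  0.9987  1.74  ]
 [ 0.      0.      0.      1.    ]] [[583.7311   0.     317.4078]
 [  0.     583.7311 230.3158]
 [  0.       0.       1.    ]] dict_keys(['pixels', 'depth', 'mtx', 'T', 'shot'])
side [[ 0.8641  0.2905 -0.4111  0.0356]
 [-0.5033  0.5023 -0.7031 -0.8712]
 [ 0.0022  0.8144  0.5803  0.752 ]
 [ 0.      0.      0.      1.    ]] [[513.6394   0.     326.2757]
 [  0.     513.6394 240.1557]
 [  0.       0.       1.    ]] dict_keys(['pixels', 'depth', 'mtx', 'T', 'shot'])
```

View pics/top0.png

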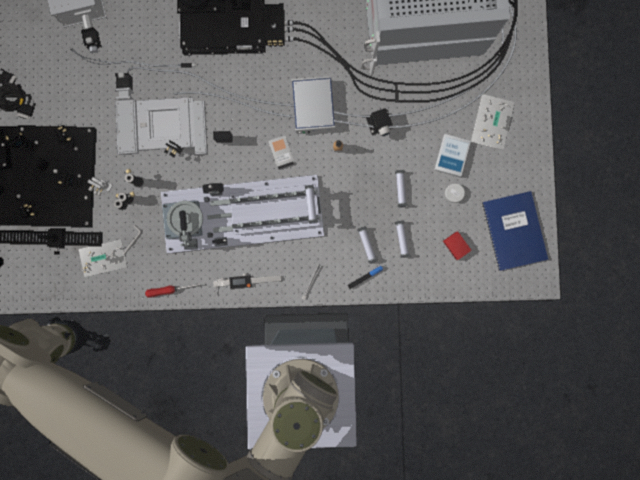

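View pics/side0.png

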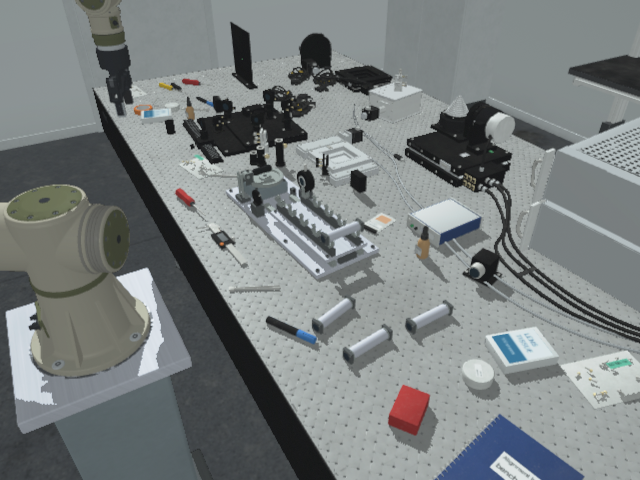

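The top view shows three loose cells at about (401,188), (367,245) and (403,239). A proud cell lies on pair 1 at (311,204), and the handwheel is at (183,220). The lens case is at (455,193) and the red tin at (457,246).

```bash
python3 - <<'E'
from h import *
np.set_printoptions(precision=4,suppress=True)
zs=dict(cell_a=.013,changer=0,station1=.066,station3=.066,station5=.066,wheel_center=.064,crank_hinge=.084,crank_grip=.084,lens_case=0,red_box=0)
for n in("top","side"):
    p=vision.read_camera(n);save(p,n+"1.png",3 if n=="top" else 3,(150,165,350,265) if n=="top" else (200,150,400,290))
    for k,z in zs.items():
        for r in tip_of(p,k)[:5]:
            print(n,k,np.round(r["location"],1),round(r["confidence"],2),at_z(p,r["location"],z)[:2])
    for r in silhouettes(p,"cell_a")[:5]:
        W=cloud(p)[r["mask"]];W=W[~np.isnan(W[:,0])]
        if len(W)<10: continue
        c=W[:,:2]-np.median(W[:,:2],0);u,s,vt=np.linalg.svd(c,full_matrices=False)
        q=(c@vt[0]);print(n,"sil",np.round(r["location"],1),round(r["confidence"],2),len(W),"mid",np.median(W[:,:2],0)+vt[0]*(q.max()+q.min())/2,"len",np.ptp(q),"ang",np.degrees(np.arctan2(vt[0,1],vt[0,0])),"zmax",np.percentile(W[:,2],95))
E
```

```text
top cell_a [311.6 206.6] 0.8 [ 0.5547 -0.046 ]
top cell_a [402.4 241. ] 0.77 [ 0.4455 -0.3119]
top cell_a [398.3 188.4] 0.51 [ 0.6021 -0.305 ]
top cell_a [369.4 243.8] 0.5 [ 0.4398 -0.2141]
top changer [242.1 210.6] 0.58 [0.5493 0.1623]
top station1 [233.7 211. ] 0.95 [0.5429 0.1778]
top station1 [288.7 203.8] 0.94 [0.5596 0.019 ]
top station1 [255.3 210.2] 0.8 [0.5436 0.1156]
top station1 [276.7 206.9] 0.73 [0.5515 0.0538]
top station1 [309.9 205.8] 0.55 [ 0.5522 -0.0418]
top station3 [233.7 211. ] 0.95 [0.5429 0.1778]
top station3 [288.7 203.8] 0.94 [0.5596 0.019 ]
top station3 [255.3 210.2] 0.8 [0.5436 0.1156]
top station3 [276.7 206.9] 0.73 [0.5515 0.0538]
top station3 [309.9 205.8] 0.55 [ 0.5522 -0.0418]
top station5 [233.7 211. ] 0.95 [0.5429 0.1778]
top station5 [288.7 203.8] 0.94 [0.5596 0.019 ]
top station5 [255.3 210.2] 0.8 [0.5436 0.1156]
top station5 [276.7 206.9] 0.73 [0.5515 0.0538]
top station5 [309.9 205.8] 0.55 [ 0.5522 -0.0418]
top wheel_center [187.8 217.7] 0.79 [0.5272 0.3108]
top crank_hinge [185.7 240.4] 0.58 [0.4612 0.3132]
top crank_grip [182.6 218.5] 0.77 [0.
[... 1928 characters left out ...]
nge [244.1 174.1] 0.96 [0.471  0.3194]
side crank_grip [261.  167.7] 0.44 [0.5265 0.3307]
side crank_grip [369.2 342.3] 0.34 [ 0.4186 -0.3661]
side red_box [407.2 416. ] 0.72 [ 0.4277 -0.4756]
side sil [427.1 315. ] 0.79 597 mid [ 0.605  -0.3208] len 0.11133320715087991 ang -178.26769197889448 zmax 0.025969165117972957
side sil [332.7 315.2] 0.77 572 mid [ 0.4524 -0.2112] len 0.13343095516088627 ang -163.25601673237878 zmax 0.02578150008105285
side sil [343.3 232.2] 0.6 439 mid [ 0.5597 -0.0543] len 0.11106782355053615 ang -176.43504889081504 zmax 0.0939117751498393
side sil [370.  342.5] 0.57 691 mid [ 0.458  -0.3179] len 0.11650300969617186 ang -172.04546063813683 zmax 0.026125804989448276
```

```bash
python3 - <<'E'
from h import *
np.set_printoptions(precision=4,suppress=True)
for n in("top","side"):
    p=vision.read_camera(n)
    W=cloud(p)
    X,Y,Z=W[...,0],W[...,1],W[...,2]
    m=(Z>0.006)&(Z<0.02)&(X>.38)&(X<.72)&(Y>-.12)&(Y<.43)
    t=(abs(Z)<0.004)&(X>.3)&(X<.9)&(Y>-.5)&(Y<.2); print("table z",np.nanmedian(Z[(abs(Z)<.01)&(X>.3)&(X<.9)&(Y>-.5)&(Y<.2)]))
    r=silhouettes(p,"changer")
    print([(round(x["confidence"],2),x["location"],x["mask"].sum()) for x in r[:3]])
    mm=r[0]["mask"]
    ys=np.argwhere(mm)
    rect=cv2.minAreaRect(W[m&mm][:,:2].astype(np.float32)); print(n,rect)
    # cell p upper and clips tops
    m2=(X>.38)&(X<.72)&(Y>-.12)&(Y<.23)&(Z>.07)
    print(np.nanmax(Z[m2]),m2.sum())
    im=(np.clip(np.nan_to_num(Z),0,.15)/.15*255).astype(np.uint8)
    c=(150,165,350,265) if n=="top" else (200,130,400,290)
    cv2.imwrite(f"pics/z_{n}.png",cv2.resize(im[c[1]:c[3],c[0]:c[2]],None,fx=4,fy=4,interpolation=cv2.INTER_NEAREST)); save(p,n+"2.png",4,c)
E
```

```text
table z -0.00036884962080208084
[(0.92, [239.0, 213.4], np.int64(9567))]
top ((0.5396296977996826, 0.16175994277000427), (0.1846453696489334, 0.4713163375854492), 4.766093730926514)
0.10452355179762374 587
table z -0.0001235911947973234
[(0.85, [301.8, 219.6], np.int64(7885))]
side ((0.5422437191009521, 0.1587824821472168), (0.18766261637210846, 0.4769011437892914), 4.508347511291504)
0.11619986424038264 850
```

View pics/top2.png

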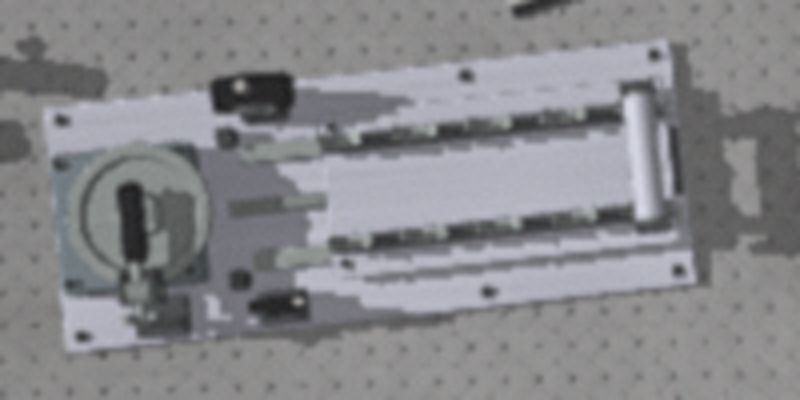

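View pics/side2.png

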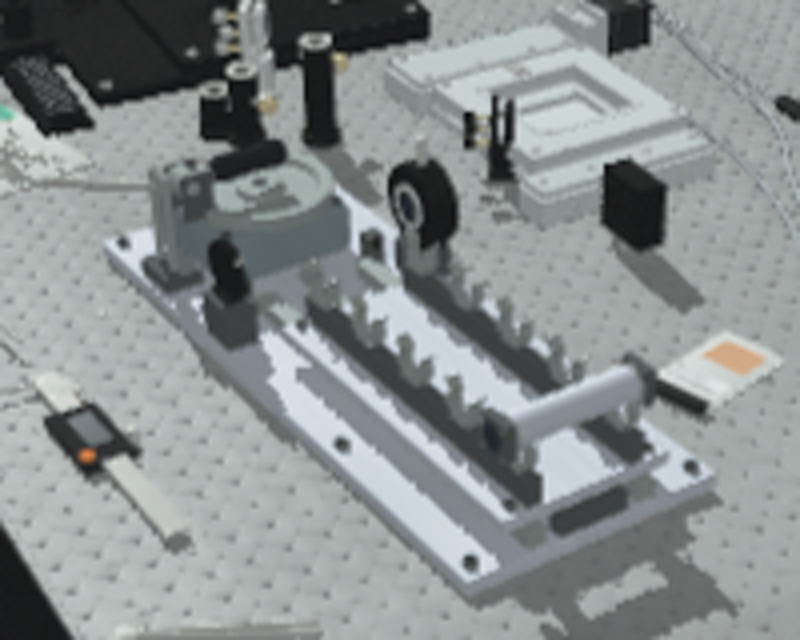

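View pics/z_top.png

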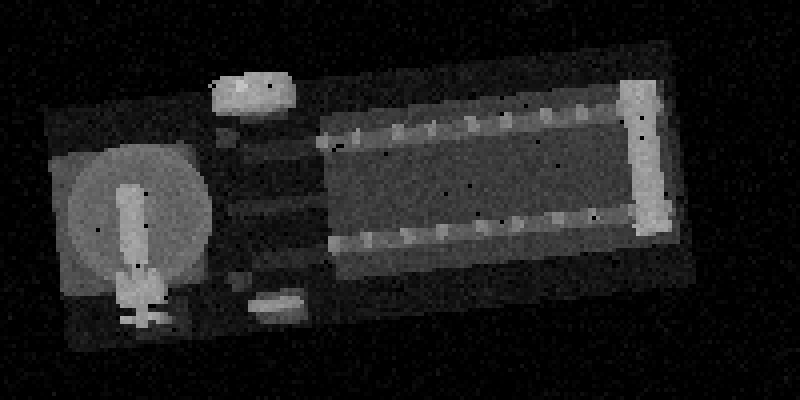

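```bash
cat >> h.py <<'E'
C0=np.array([.5405,.1605]);YAW=np.radians(4.7)
def chg(x,y): # changer local -> world xy
    c,s=np.cos(YAW),np.sin(YAW); return C0+np.array([c*x-s*y,s*x+c*y])
def tochg(w):
    c,s=np.cos(YAW),np.sin(YAW); d=np.asarray(w)[:2]-C0; return np.array([c*d[0]+s*d[1],-s*d[0]+c*d[1]])
def st(k): return chg(0,-.207+.054*(k-1))
def go(xyz,yang=None):
    """shift in tool cm needed from present pose; yang: desired world angle (deg) of tool y"""
    s=get_state();q=s["orientation"];M=R.from_quat([q[1],q[2],q[3],q[0]]).as_matrix()
    d=M.T@(np.asarray(xyz)-s["tcp_pos"])*100
    ya=np.degrees(np.arctan2(M[1,1],M[0,1])); tilt=np.degrees(np.arccos(-M[2,2]))
    print("t %.2f tcp %s gap %.1fmm F %s tq %s yang %.2f tilt %.2f"%(s["clock"],np.round(s["tcp_pos"],4),s["finger_gap"]*1e3,np.round(s["wrist_force"],1),np.round(s["ft_torque"],2),ya,tilt))
    print("target",np.round(xyz,4),"tool shift cm",np.round(d,2),"|d|",round(np.linalg.norm(d),2))
    if yang is not None:
        e=(yang-ya+90)%180-90; print("rz",round(-e,2))
E
python3 -m inch '[[0,0,0,0,0,-7.2,0],[0,0,0,0,0,-7.2,0],[0,0,0,0,0,-7.2,0],[0,0,0,0,0,-7.1,0]]' 60
python3 - <<'E'
from h import *
go([*st(1),.135],94.7)
E
```

```text
clock: 1.9
tcp_pos: [0.2349, 0.5249, 0.2313]
orientation: [0.0, -0.043, 0.999, 0.0]
wrist_force: [0.6, 0.4, 0.7]
finger_gap: 0.0283
t 1.90 tcp [0.2349 0.5249 0.2313] gap 28.3mm F [0.6 0.4 0.7] tq [ 0.02 -0.01 -0.02] yang 94.88 tilt 0.00
target [ 0.5575 -0.0458  0.135 ] tool shift cm [-27.28 -59.61   9.63] |d| 66.25
rz 0.18
```

```bash

python3 -m inch '[[-1.8,-3.9,0.3,0,0,0.2,0],[-1.8,-3.9,0.3,0,0,0,0],[-1.8,-3.9,0.3,0,0,0,0],[-1.8,-3.9,0.3,0,0,0,0],[-1.8,-3.9,0.3,0,0,0,0]]'
python3 -m inch '[[-1.8,-3.9,0.5,0,0,0,0],[-1.8,-3.9,0.5,0,0,0,0],[-1.8,-3.9,0.5,0,0,0,0],[-1.8,-3.9,0.5,0,0,0,0],[-1.8,-3.9,0.5,0,0,0,0]]'
python3 -m inch '[[-1.8,-3.9,0.5,0,0,0,0],[-1.8,-3.9,0.5,0,0,0,0],[-1.8,-3.9,0.5,0,0,0,0],[-1.8,-3.9,0.5,0,0,0,0],[0,0,0,0,0,0,0]]'
python3 - <<'E'
from h import *
go([*st(1),.135],94.7)
p=vision.read_camera("top");save(p,"top3.png",4,(220,150,420,270))
p=vision.read_camera("side");save(p,"side3.png",4,(250,150,430,290))
E
```

```text
clock: 2.4
tcp_pos: [0.3402, 0.336, 0.2164]
orientation: [0.0, -0.039, 0.999, 0.0]
wrist_force: [0.5, 0.4, -0.4]
finger_gap: -0.0001
clock: 2.9
tcp_pos: [0.4451, 0.1483, 0.1914]
orientation: [0.0, -0.038, 0.999, 0.0]
wrist_force: [1.1, 0.6, 0.1]
finger_gap: 0.0
clock: 3.4
tcp_pos: [0.5305, -0.0045, 0.1705]
orientation: [0.001, -0.035, 0.999, -0.001]
wrist_force: [-0.4, 1.2, 0.3]
finger_gap: -0.0004
t 3.40 tcp [ 0.5305 -0.0045  0.1705] gap -0.4mm F [-0.4  1.2  0.3] tq [-0.03 -0.03  0.03] yang 94.07 tilt 0.10
target [ 0.5575 -0.0458  0.135 ] tool shift cm [-2.39 -4.31  3.56] |d| 6.08
rz -0.63
```

```bash

python3 -m inch '[[-1.2,-2.2,1.7,0,0,-0.4,0],[-1.2,-2.1,1.8,0,0,0,0],[0,0,0,0,0,0,0],[0,0,0,0,0,0,0]]'
python3 - <<'E'
from h import *
go([*st(1),.135],94.7)
p=vision.read_camera("top");save(p,"top3.png",4,(220,150,420,270))
p=vision.read_camera("side");save(p,"side3.png",4,(250,150,430,290))
print(proj(p,get_state()["tcp_pos"]))
E
```

```text
clock: 3.9
tcp_pos: [0.5545, -0.0399, 0.1362]
orientation: [-0.001, -0.042, 0.999, 0.0]
wrist_force: [0.2, -0.2, 0.6]
finger_gap: 0.0
t 3.90 tcp [ 0.5545 -0.0399  0.1362] gap 0.0mm F [ 0.2 -0.2  0.6] tq [-0.01 -0.01 -0.03] yang 94.84 tilt 0.10
target [ 0.5575 -0.0458  0.135 ] tool shift cm [-0.24 -0.62  0.11] |d| 0.67
rz 0.14
[339.1304176  210.01421415]
```

View pics/side3.png

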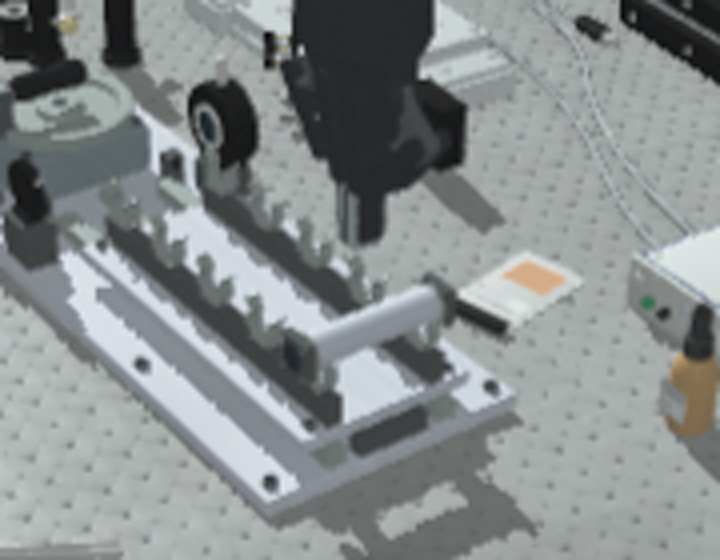

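View pics/top3.png

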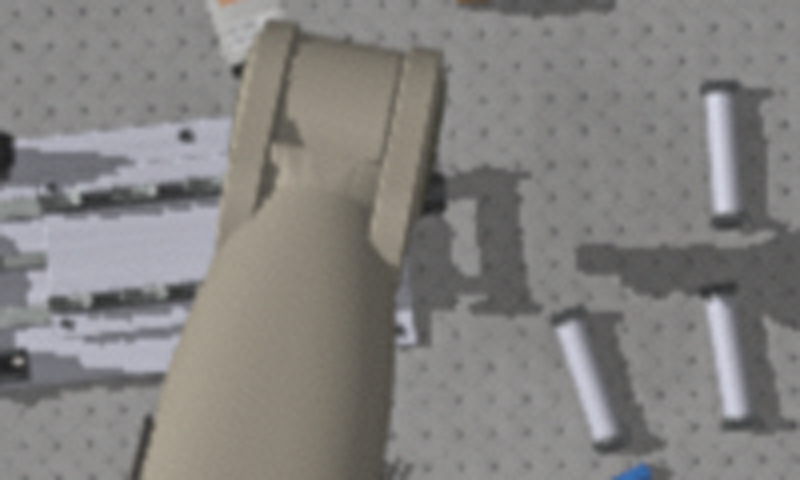

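The projected TCP (356,240 in the crop) falls on the fingertips, so the calibration agrees. I'll press down now.

```bash

python3 -m inch '[[-0.24,-0.6,1.0,0,0,0,0],[0,0,2.0,0,0,0,0],[0,0,1.0,0,0,0,0],[0,0,0,0,0,0,0]]'
python3 -m inch '[[0,0,0.4,0,0,0,0],[0,0,0.4,0,0,0,0],[0,0,0.4,0,0,0,0],[0,0,0,0,0,0,0]]'

```

```text
clock: 4.4
tcp_pos: [0.5568, -0.0463, 0.0946]
orientation: [-0.002, -0.042, 0.999, 0.0]
wrist_force: [0.4, -0.5, -0.3]
finger_gap: 0.0002
clock: 4.8
tcp_pos: [0.5591, -0.047, 0.0849]
orientation: [0.001, -0.042, 0.999, -0.0]
wrist_force: [0.2, 0.1, 1.9]
finger_gap: -0.0002
```

```bash

python3 -m inch '[[0,0,0.3,0,0,0,0],[0,0,0.2,0,0,0,0],[0,0,0.1,0,0,0,0],[0,0,0,0,0,0,0]]'
python3 -m inch '[[0,0,0.1,0,0,0,0],[0,0,0,0,0,0,0]]'
python3 -m inch '[[0,0,0.1,0,0,0,0],[0,0,0,0,0,0,0]]'

```

```text
clock: 5.2
tcp_pos: [0.5579, -0.0468, 0.0777]
orientation: [-0.001, -0.042, 0.999, 0.0]
wrist_force: [-0.5, -0.7, -0.4]
finger_gap: -0.0001
clock: 5.4
tcp_pos: [0.5583, -0.0468, 0.0771]
orientation: [-0.0, -0.042, 0.999, 0.0]
wrist_force: [-0.4, 0.1, -0.8]
finger_gap: -0.0003
clock: 5.6
tcp_pos: [0.5584, -0.047, 0.0769]
orientation: [0.0, -0.042, 0.999, -0.0]
wrist_force: [-1.4, 0.5, 4.3]
finger_gap: 0.0003
```

```bash

python3 -m inch '[[0,0,0.1,0,0,0,0],[0,0,0,0,0,0,0]]'
python3 -m inch '[[0,0,0.1,0,0,0,0],[0,0,0,0,0,0,0]]'
python3 -m inch '[[0,0,-2,0,0,0,0],[0,0,-4,0,0,0,4],[0,0,-4,0,0,0,4],[0,-4,0,0,0,0,4],[0,-4,0,0,0,0,4]]'
python3 -m inch '[[0,-4,0,0,0,0,4],[0,0,0,0,0,0,4]]'
python3 - <<'E'
from h import *
go([.4,-.21,.15],94.7)
for n in("top","side"):
    p=vision.read_camera(n);save(p,n+"4.png",4,(250,150,440,280) if n=="top" else (250,170,450,320))
    for r in silhouettes(p,"cell_a")[:5]:
        W=cloud(p)[r["mask"]];W=W[~np.isnan(W[:,0])]
        if len(W)<10: continue
        c=W[:,:2]-np.median(W[:,:2],0);u,s,vt=np.linalg.svd(c,full_matrices=False)
        q=(c@vt[0]);print(n,"sil",np.round(r["location"],1),round(r["confidence"],2),len(W),"mid",np.median(W[:,:2],0)+vt[0]*(q.max()+q.min())/2,"len",np.ptp(q),"ang",np.degrees(np.arctan2(vt[0,1],vt[0,0])),"zmax",np.percentile(W[:,2],95))
    for r in tip_of(p,"cell_a")[:5]:
        print(n,np.round(r["location"],1),round(r["confidence"],2),at_z(p,r["location"],.013)[:2])
E
```

```text
clock: 5.8
tcp_pos: [0.5585, -0.047, 0.0767]
orientation: [0.0, -0.042, 0.999, -0.0]
wrist_force: [-4.4, -0.0, 9.5]
finger_gap: 0.0002
clock: 6.0
tcp_pos: [0.5586, -0.0471, 0.0766]
orientation: [0.001, -0.042, 0.999, -0.0]
wrist_force: [-5.8, 0.7, 15.8]
finger_gap: -0.0001
clock: 6.5
tcp_pos: [0.5664, -0.1269, 0.1765]
orientation: [0.002, -0.043, 0.999, -0.001]
wrist_force: [1.0, 0.2, -0.6]
finger_gap: 0.04
clock: 6.7
tcp_pos: [0.569, -0.1711, 0.1741]
orientation: [0.001, -0.039, 0.999, -0.001]
wrist_force: [-0.0, 0.6, -0.5]
finger_gap: 0.0403
t 6.70 tcp [ 0.569  -0.1711  0.1741] gap 40.3mm F [-0.   0.6 -0.5] tq [ 0.06  0.01 -0.01] yang 94.50 tilt 0.13
target [ 0.4  -0.21  0.15] tool shift cm [17.16 -2.55  2.4 ] |d| 17.51
rz -0.2
top sil [400.7 236.4] 0.81 333 mid [ 0.45266419 -0.30943049] len 0.11185109387880715 ang -173.38338634641758 zmax 0.029469247530892504
top sil [401.5 190. ] 0.57 263 mid [ 0.60199287 -0.31110672] len 0.10747659404672956 ang -179.8394553555886 zmax 0.029389498663039148
top sil [309.5 207.6] 0.56 298 mid [ 0.55969626 -0.04470846] len 0.11421621023880708 ang -1
[... 408 characters left out ...]
[ 0.46476857 -0.31736749] len 0.1301446630798475 ang -171.5936334558704 zmax 0.02607630638431837
side sil [340.  236.7] 0.72 409 mid [ 0.5903829  -0.04989982] len 0.17140045222518782 ang -173.7938845663451 zmax 0.07887789142902424
side sil [332.  314.5] 0.63 539 mid [ 0.44080402 -0.21498451] len 0.10863508325346449 ang -163.55991889178023 zmax 0.026291218019595025
side sil [410.  410.4] 0.33 1411 mid [ 0.44023526 -0.46752877] len 0.09702962373469905 ang -144.63162751746617 zmax 0.029687765331047222
side [368.6 341. ] 0.85 [ 0.46025078 -0.30898531]
side [333.6 311.4] 0.81 [ 0.44398694 -0.20362169]
side [343.1 236.9] 0.71 [0.60259371 0.01522651]
side [431.4 316.1] 0.7 [ 0.61071477 -0.31631553]
```

View pics/side4.png

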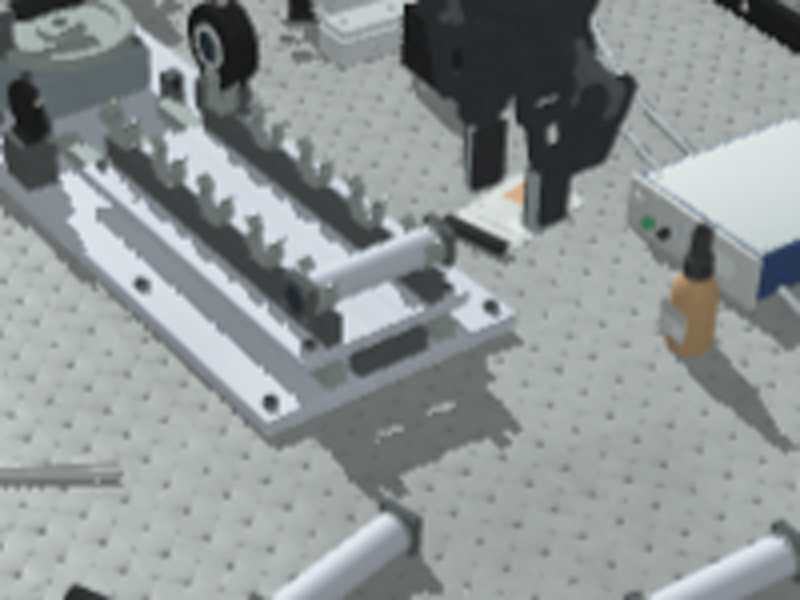

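View pics/top4.png

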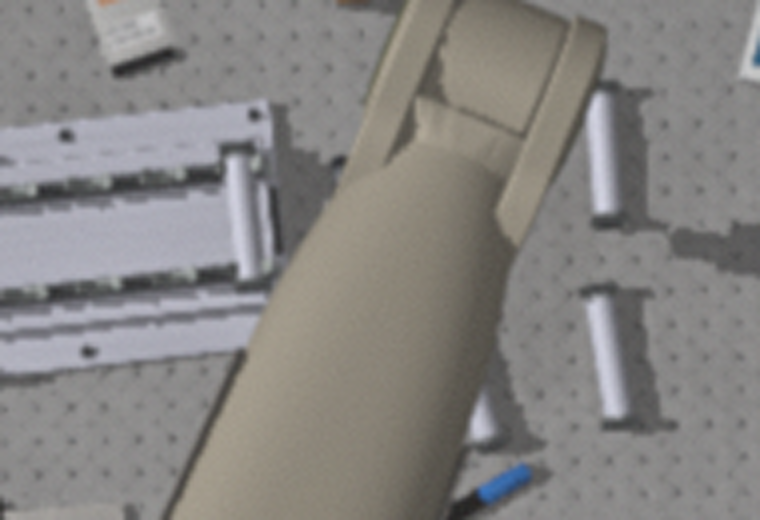

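```bash
cat >> h.py <<'E'
def cells(z0=.009,z1=.034,box=(.35,.72,-.42,-.12)):
    for n in("top","side"):
        p=vision.read_camera(n);W=cloud(p);X,Y,Z=[np.nan_to_num(W[...,i],nan=-9) for i in range(3)]
        m=((Z>z0)&(Z<z1)&(X>box[0])&(X<box[1])&(Y>box[2])&(Y<box[3])).astype(np.uint8)
        k,l=cv2.connectedComponents(m)
        for i in range(1,k):
            q=W[l==i]
            if len(q)<80: continue
            (cx,cy),(w,h),a=cv2.minAreaRect(q[:,:2].astype(np.float32))
            if w<h: w,h,a=h,w,a+90
            a=(a+90)%180-90
            if not .09<w<.13 or h>.05: 
                print(n,"odd",len(q),round(cx,4),round(cy,4),round(w,3),round(h,3)); continue
            tz=np.percentile(q[:,2],90)
            # axis from the highest points (tube crown)
            print(n,"cell ctr (%.4f %.4f) l %.3f w %.3f ang %.1f top %.4f"%(cx,cy,w,h,a,tz))
E
python3 - <<'E'
from h import *
cells()
E
```

```text
top cell ctr (0.6018 -0.3110) l 0.107 w 0.024 ang 1.4 top 0.0277
top cell ctr (0.4521 -0.3107) l 0.109 w 0.027 ang 7.6 top 0.0281
top odd 121 0.4117 -0.2134 0.055 0.025
side cell ctr (0.4402 -0.2101) l 0.112 w 0.027 ang 17.5 top 0.0253
side cell ctr (0.6046 -0.3162) l 0.110 w 0.027 ang 2.2 top 0.0255
side cell ctr (0.4546 -0.3145) l 0.111 w 0.027 ang 8.5 top 0.0254
side odd 139 0.359 -0.2293 0.053 0.017
```

```bash

python3 - <<'E'
from h import *
go([.6032,-.3136,.08],91.8)
E
```

```text
t 7.10 tcp [ 0.5684 -0.1653  0.1743] gap 40.0mm F [-0.5 -0.  -0.3] tq [-0.01  0.02  0.02] yang 94.88 tilt 0.01
target [ 0.6032 -0.3136  0.08  ] tool shift cm [ -2.21 -15.08   9.43] |d| 17.92
rz 3.08
```

```bash

python3 -m inch '[[-0.5,-3.8,1.5,0,0,0,5],[-0.5,-3.8,2.0,0,0,0,5],[-0.6,-3.8,2.9,0,0,0,5],[-0.6,-3.7,3.0,0,0,0,5],[0,0,0,0,0,3.1,5]]'
python3 -m inch '[[0,0,0,0,0,0,5],[0,0,0,0,0,0,5]]'
python3 - <<'E'
from h import *
go([.6032,-.3136,.005],91.8)
p=vision.read_camera("side");save(p,"side5.png",4,(350,230,500,350))
E
```

```text
clock: 7.6
tcp_pos: [0.6012, -0.3175, 0.0741]
orientation: [-0.003, -0.013, 1.0, 0.001]
wrist_force: [-0.3, 0.9, -0.5]
finger_gap: 0.0497
clock: 7.8
tcp_pos: [0.6032, -0.3144, 0.0807]
orientation: [0.0, -0.016, 1.0, 0.0]
wrist_force: [0.5, 0.6, 0.3]
finger_gap: 0.0501
t 7.80 tcp [ 0.6032 -0.3144  0.0807] gap 50.1mm F [0.5 0.6 0.3] tq [ 0.04 -0.04  0.03] yang 91.81 tilt 0.02
target [ 0.6032 -0.3136  0.005 ] tool shift cm [0.   0.08 7.57] |d| 7.57
rz 0.01
```

View pics/side5.png

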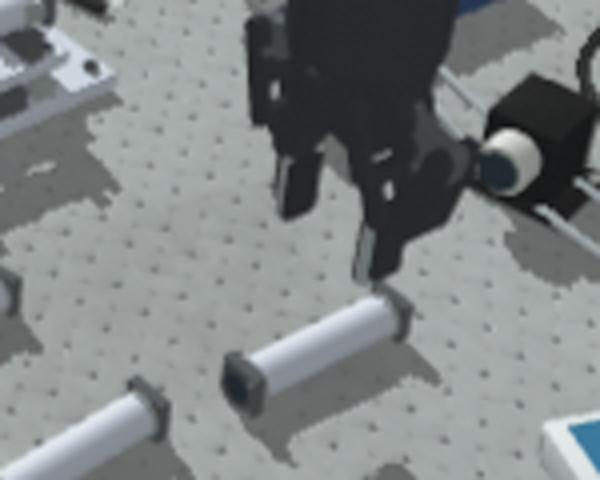

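```bash

python3 -m inch '[[0,0.1,2.5,0,0,0,5],[0,0,2.5,0,0,0,5],[0,0,1.6,0,0,0,5],[0,0,0.7,0,0,0,5],[0,0,0.2,0,0,0,5]]'
python3 -m inch '[[0,0,0,0,0,0,1.5],[0,0,0,0,0,0,1.5],[0,0,0,0,0,0,1.5],[0,0,0,0,0,0,1.5],[0,0,0,0,0,0,1.5]]' 80
python3 -m inch '[[0,0,-0.5,0,0,0,1.5],[0,0,-1.5,0,0,0,1.5],[0,0,-2,0,0,0,1.5],[0,0,-1.5,0,0,0,1.5],[0,0,-0.5,0,0,0,1.5]]' 80
python3 - <<'E'
from h import *
go([*st(4),.13],94.7)
p=vision.read_camera("side");save(p,"side6.png",4,(350,230,500,350))
E
```

```text
clock: 8.35
tcp_pos: [0.6031, -0.3132, 0.0057]
orientation: [0.0, -0.016, 1.0, -0.0]
wrist_force: [-0.1, 0.3, -0.5]
finger_gap: 0.0498
clock: 8.85
tcp_pos: [0.604, -0.3147, 0.0072]
orientation: [0.001, -0.015, 1.0, -0.001]
wrist_force: [-1.2, 1.0, 5.8]
finger_gap: 0.019
clock: 9.35
tcp_pos: [0.6041, -0.315, 0.0684]
orientation: [0.002, -0.015, 1.0, -0.001]
wrist_force: [0.5, -0.2, -0.1]
finger_gap: 0.0192
t 9.35 tcp [ 0.6041 -0.315   0.0684] gap 19.2mm F [ 0.5 -0.2 -0.1] tq [-0.01  0.01 -0.  ] yang 91.68 tilt 0.23
target [0.5442 0.1157 0.13  ] tool shift cm [ 4.71 43.21 -6.28] |d| 43.92
rz -3.02
```

View pics/side6.png

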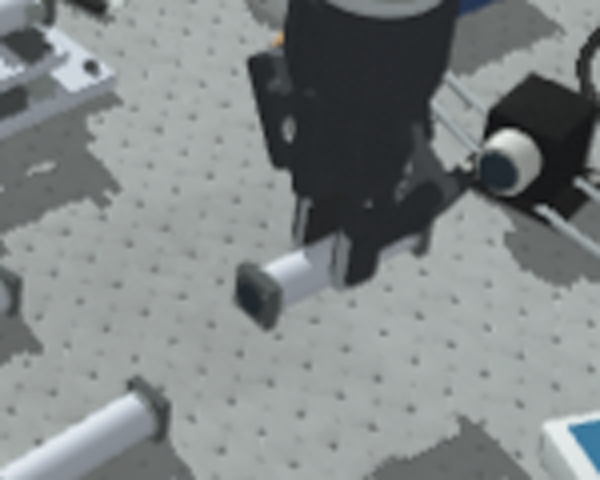

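```bash

python3 - <<'E'
from h import *
p=vision.read_camera("side");W=cloud(p)
for r in silhouettes(p,"cell_a")[:6]:
    q=W[r["mask"]];q=q[~np.isnan(q[:,0])]
    print(round(r["confidence"],2),np.round(r["location"],1),np.round(np.median(q,0),4))
    if np.median(q[:,2])>.04:
        print(np.round(np.percentile(q,[2,50,98],axis=0),4))
        # near flange
        f=q[q[:,0]<.562]; print(len(f),np.round(np.percentile(f,[2,50,98],axis=0),4))
E
```

```text
0.8 [423.1 300.9] [ 0.5682 -0.3236  0.0809]
[[ 0.5505 -0.3322  0.0653]
 [ 0.5682 -0.3236  0.0809]
 [ 0.6547 -0.3093  0.0875]]
129 [[ 0.5502 -0.333   0.065 ]
 [ 0.5528 -0.3221  0.0791]
 [ 0.561  -0.3078  0.0881]]
0.8 [343.7 235.5] [ 0.5545 -0.0544  0.0734]
[[ 0.5058 -0.0655  0.0581]
 [ 0.5545 -0.0544  0.0734]
 [ 0.6114 -0.0391  0.0794]]
224 [[ 0.5057 -0.0661  0.0566]
 [ 0.5231 -0.0562  0.0734]
 [ 0.5612 -0.0424  0.0797]]
0.77 [366.8 341.4] [ 0.4497 -0.3192  0.0209]
0.65 [332.8 314.4] [ 0.4344 -0.2152  0.0202]
```

```bash

python3 -m inch '[[0,0,-1,0,0,-1.0,1.5],[0,0,-2.5,0,0,-1.0,1.5],[0,0,-2.5,0,0,-1.0,1.5],[0.5,3,-1,0,0,0,1.5],[0.5,4,0,0,0,0,1.5]]' 80
python3 -m inch '[[0.5,4.3,0,0,0,0,1.5],[0.5,4.3,0,0,0,0,1.5],[0.5,4.3,0,0,0,0,1.5],[0.5,4.3,0,0,0,0,1.5],[0.5,4.3,0,0,0,0,1.5]]' 80
python3 -m inch '[[0.3,4.3,0,0,0,0,1.5],[0.3,4.3,0,0,0,0,1.5],[0.1,3,0,0,0,0,1.5],[0,1.5,0,0,0,0,1.5],[0,0,0,0,0,0,1.5]]' 80
python3 - <<'E'
from h import *
go([.5452,.1158,.081],94.7)
p=vision.read_camera("side");save(p,"side7.png",4,(210,120,390,260))
E
```

```text
clock: 10.0
tcp_pos: [0.5882, -0.2468, 0.1371]
orientation: [0.002, -0.04, 0.999, -0.001]
wrist_force: [1.0, 0.5, -1.8]
finger_gap: 0.0188
clock: 10.5
tcp_pos: [0.5437, -0.0313, 0.1352]
orientation: [-0.0, -0.041, 0.999, 0.0]
wrist_force: [0.5, 0.9, -1.1]
finger_gap: 0.019
clock: 11.0
tcp_pos: [0.5265, 0.0987, 0.1353]
orientation: [-0.0, -0.043, 0.999, 0.0]
wrist_force: [0.6, -0.4, -0.6]
finger_gap: 0.0188
t 11.00 tcp [0.5265 0.0987 0.1353] gap 18.8mm F [ 0.6 -0.4 -0.6] tq [ 0.01  0.01 -0.01] yang 94.89 tilt 0.03
target [0.5452 0.1158 0.081 ] tool shift cm [-2.01  1.54  5.43] |d| 5.99
rz 0.19
```

View pics/side7.png

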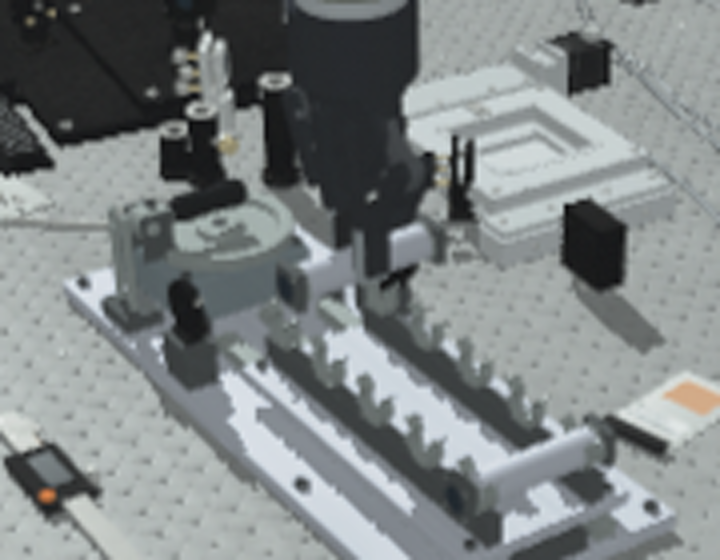

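```bash

python3 -m inch '[[-1,0.8,0,0,0,0,1.5],[-1,0.7,0,0,0,0,1.5],[0,0,2,0,0,0,1.5],[0,0,1.5,0,0,0,1.5],[0,0,0.8,0,0,0,1.5]]' 80
python3 -m inch '[[0,0,0.4,0,0,0,1.5],[0,0,0.4,0,0,0,1.5],[0,0,0,0,0,0,1.5]]' 80
python3 - <<'E'
from h import *
go([.5452,.1158,.075],94.7)
p=vision.read_camera("side");save(p,"side8.png",4,(210,120,390,260))
E
```

```text
clock: 11.55
tcp_pos: [0.5461, 0.1132, 0.0908]
orientation: [-0.001, -0.04, 0.999, 0.0]
wrist_force: [-1.2, 0.2, 0.3]
finger_gap: 0.0187
clock: 11.85
tcp_pos: [0.5459, 0.1135, 0.0842]
orientation: [0.0, -0.041, 0.999, 0.0]
wrist_force: [0.8, -0.1, -0.9]
finger_gap: 0.0193
t 11.85 tcp [0.5459 0.1135 0.0842] gap 19.3mm F [ 0.8 -0.1 -0.9] tq [-0.01  0.03  0.03] yang 94.67 tilt 0.00
target [0.5452 0.1158 0.075 ] tool shift cm [0.05 0.24 0.92] |d| 0.95
rz -0.03
```

View pics/side8.png

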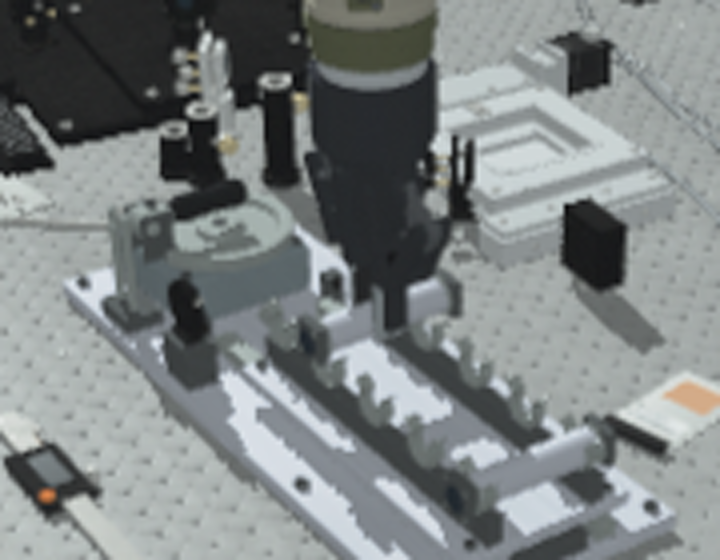

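```bash

python3 -m inch '[[0,0.2,0.3,0,0,0,1.5],[0,0,0.3,0,0,0,1.5],[0,0,0.2,0,0,0,1.5],[0,0,0,0,0,0,1.5]]' 80
python3 - <<'E'
from h import *
go([.5452,.1158,.075],94.7)
E
python3 -m inch '[[0,0,0.1,0,0,0,1.5],[0,0,0,0,0,0,1.5]]' 80
python3 -m inch '[[0,0,0.2,0,0,0,1.5],[0,0,0,0,0,0,1.5]]' 80

```

```text
clock: 12.3
tcp_pos: [0.5453, 0.1157, 0.076]
orientation: [-0.0, -0.041, 0.999, 0.0]
wrist_force: [-0.3, 0.2, -1.0]
finger_gap: 0.0189
t 12.30 tcp [0.5453 0.1157 0.076 ] gap 18.9mm F [-0.3  0.2 -1. ] tq [-0.04 -0.07 -0.  ] yang 94.70 tilt 0.02
target [0.5452 0.1158 0.075 ] tool shift cm [0.01 0.01 0.1 ] |d| 0.1
rz -0.0
clock: 12.5
tcp_pos: [0.5456, 0.1157, 0.0754]
orientation: [0.0, -0.041, 0.999, 0.0]
wrist_force: [-0.7, 0.5, 0.5]
finger_gap: 0.0189
clock: 12.7
tcp_pos: [0.5461, 0.1157, 0.0737]
orientation: [0.001, -0.041, 0.999, 0.0]
wrist_force: [1.0, 0.6, 1.8]
finger_gap: 0.0189
```

```bash

python3 -m inch '[[0,0,0,0,0,0,3],[0,0,0,0,0,0,4],[0,0,0,0,0,0,4.4],[0,0,-1,0,0,0,4.4],[0,0,-2,0,0,0,4.4]]' 80
python3 -m inch '[[0,0,-1.5,0,0,0,0],[0,0,0,0,0,0,0],[0,0,0,0,0,0,0],[0,0,0,0,0,0,0],[0,0,0,0,0,0,0]]' 60
python3 - <<'E'
from h import *
go([*st(4),.094],94.7)
p=vision.read_camera("side");save(p,"side9.png",4,(210,120,390,260))
E
```

```text
clock: 13.2
tcp_pos: [0.5441, 0.1156, 0.1025]
orientation: [-0.002, -0.041, 0.999, -0.0]
wrist_force: [0.3, 0.6, 0.1]
finger_gap: 0.0439
clock: 13.7
tcp_pos: [0.5448, 0.1156, 0.1174]
orientation: [-0.001, -0.041, 0.999, 0.0]
wrist_force: [-0.2, -0.5, -0.5]
finger_gap: 0.0
t 13.70 tcp [0.5448 0.1156 0.1174] gap 0.0mm F [-0.2 -0.5 -0.5] tq [-0.02 -0.06 -0.02] yang 94.69 tilt 0.10
target [0.5442 0.1157 0.094 ] tool shift cm [0.06 0.01 2.34] |d| 2.34
rz -0.01
```

View pics/side9.png

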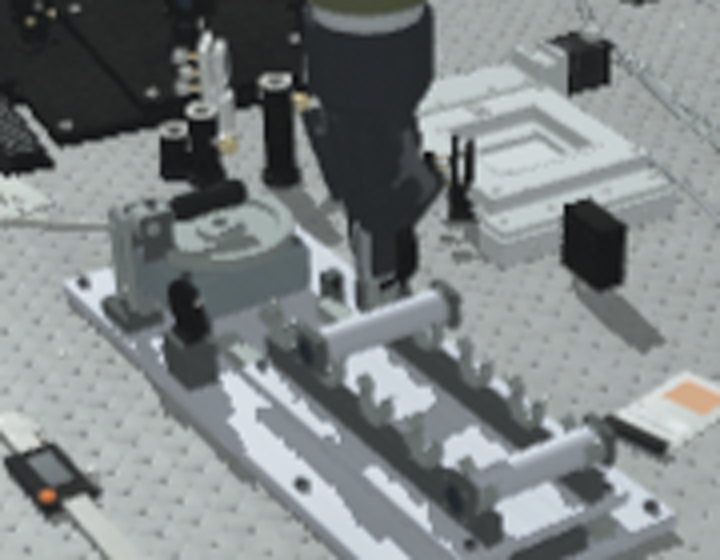

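The cell rests level on pair 4, with its flanges outside the clips. Next I press it down.

```bash

python3 -m inch '[[0,0,1.3,0,0,0,0],[0,0,0.9,0,0,0,0],[0,0,0.4,0,0,0,0],[0,0,0.4,0,0,0,0],[0,0,0.4,0,0,0,0]]'
python3 -m inch '[[0,0,0.3,0,0,0,0],[0,0,0.3,0,0,0,0],[0,0,0.1,0,0,0,0],[0,0,0,0,0,0,0]]'
python3 -m inch '[[0,0,0.1,0,0,0,0],[0,0,0,0,0,0,0]]'

```

```text
clock: 14.25
tcp_pos: [0.5457, 0.1157, 0.0846]
orientation: [0.0, -0.041, 0.999, 0.0]
wrist_force: [-1.9, 0.7, 5.8]
finger_gap: -0.0003
clock: 14.65
tcp_pos: [0.5453, 0.1157, 0.0771]
orientation: [-0.0, -0.041, 0.999, 0.0]
wrist_force: [0.4, -0.0, 1.0]
finger_gap: -0.0001
clock: 14.85
tcp_pos: [0.5455, 0.1157, 0.0769]
orientation: [0.0, -0.041, 0.999, 0.0]
wrist_force: [-2.4, -0.8, 4.8]
finger_gap: -0.0001
```

```bash

python3 -m inch '[[0,0,0.1,0,0,0,0],[0,0,0.1,0,0,0,0],[0,0,0,0,0,0,0]]'
python3 -m inch '[[0,0,-2,0,0,0,3],[0,0,-4,0,0,0,5],[0,-3,-2,0,0,0,5],[0,-4,0,0,0,0,5],[0,-4,0,0,0,0,5]]'
python3 -m inch '[[0.5,-4,0,0,0,0,5],[0.5,-4,0,0,0,0,5],[0.5,-4,0,0,0,0,5],[0.5,-4,0,0,0,0,5],[0.5,-4,0,0,0,0,5]]'
python3 -m inch '[[0.5,-4,0,0,0,0,5],[0,0,0,0,0,0,5],[0,0,0,0,0,0,5]]'
python3 - <<'E'
from h import *
cells()
go([.4533,-.3126,.07],98)
p=vision.read_camera("side");save(p,"side10.png",2.4,(200,120,530,370))
E
```

```text
clock: 15.15
tcp_pos: [0.5456, 0.1157, 0.0766]
orientation: [0.001, -0.041, 0.999, -0.0]
wrist_force: [-5.9, -0.2, 16.4]
finger_gap: -0.0
clock: 15.65
tcp_pos: [0.5554, 0.0053, 0.1555]
orientation: [0.001, -0.042, 0.999, -0.0]
wrist_force: [0.3, 0.4, -0.1]
finger_gap: 0.0499
clock: 16.15
tcp_pos: [0.5457, -0.197, 0.1542]
orientation: [0.0, -0.041, 0.999, 0.0]
wrist_force: [1.3, -0.1, -0.2]
finger_gap: 0.05
clock: 16.45
tcp_pos: [0.5438, -0.2365, 0.1538]
orientation: [-0.0, -0.04, 0.999, 0.0]
wrist_force: [0.0, -0.3, 0.1]
finger_gap: 0.0503
top odd 126 0.4302 -0.3149 0.065 0.024
side cell ctr (0.4402 -0.2106) l 0.111 w 0.026 ang 16.7 top 0.0249
side cell ctr (0.4541 -0.3147) l 0.109 w 0.027 ang 8.5 top 0.0252
side odd 133 0.3583 -0.2291 0.055 0.014
t 16.55 tcp [ 0.544  -0.2347  0.154 ] gap 50.5mm F [0.5 0.1 0.7] tq [ 0.02  0.03 -0.01] yang 94.72 tilt 0.06
target [ 0.4533 -0.3126  0.07  ] tool shift cm [ 9.68 -7.02  8.4 ] |d| 14.61
rz -3.28
```

View pics/side10.png

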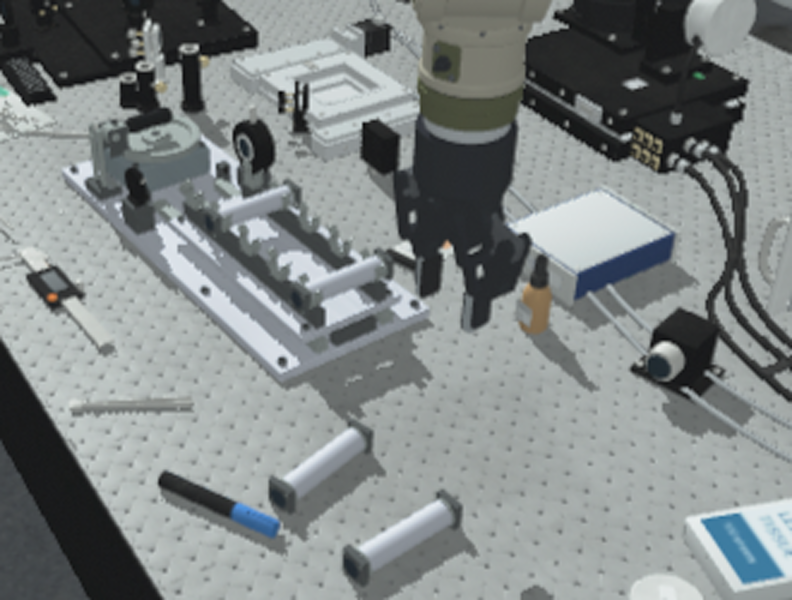

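```bash

python3 -m inch '[[2.5,-2,2,0,0,0,5],[2.8,-2,2.4,0,0,0,5],[2.5,-1.8,2.2,0,0,0,5],[1.5,-1,1.2,0,0,0,5],[0.4,-0.2,0.6,0,0,-3.3,5]]'
python3 -m inch '[[0,0,0,0,0,0,5],[0,0,0,0,0,0,5]]'
python3 - <<'E'
from h import *
go([.4530,-.3128,.002],98)
E
```

```text
clock: 17.1
tcp_pos: [0.4515, -0.3124, 0.0689]
orientation: [-0.001, -0.07, 0.998, 0.001]
wrist_force: [-0.3, -0.2, -0.3]
finger_gap: 0.05
clock: 17.3
tcp_pos: [0.4539, -0.3124, 0.0707]
orientation: [0.0, -0.07, 0.998, 0.0]
wrist_force: [0.1, -0.0, 0.8]
finger_gap: 0.0497
t 17.30 tcp [ 0.4539 -0.3124  0.0707] gap 49.7mm F [ 0.1 -0.   0.8] tq [ 0.01 -0.04 -0.04] yang 98.00 tilt 0.03
target [ 0.453  -0.3128  0.002 ] tool shift cm [ 0.1  -0.02  6.87] |d| 6.87
rz 0.0
```

```bash

python3 -m inch '[[0.1,0,2.5,0,0,0,5],[0,0,2.2,0,0,0,5],[0,0,1.2,0,0,0,5],[0,0,0.6,0,0,0,5],[0,0,0.3,0,0,0,5]]'
python3 -m inch '[[0,0,0.1,0,0,0,1.5],[0,0,0,0,0,0,1.5],[0,0,0,0,0,0,1.5],[0,0,0,0,0,0,1.5],[0,0,0,0,0,0,1.5]]' 60
python3 -m inch '[[0,0,-0.5,0,0,0,1.5],[0,0,-1.5,0,0,0,1.5],[0,0,-2.5,0,0,0,1.5],[0,0,-2.5,0,0,0,1.5],[0,0,-2.5,0,0,0,1.5]]' 60
python3 -m inch '[[0,0,-2,0,0,3.3,1.5],[0,0,-1,0,0,0,1.5],[0,0,0,0,0,0,1.5]]' 60
python3 - <<'E'
from h import *
p=vision.read_camera("side");W=cloud(p)
for r in silhouettes(p,"cell_a")[:6]:
    q=W[r["mask"]];q=q[~np.isnan(q[:,0])]
    if np.median(q[:,2])>.09:
        print(np.round(np.percentile(q,[2,50,98],axis=0),4))
go([*st(3),.135],94.7)
save(p,"side11.png",2.4,(200,120,530,370))
E
```

```text
clock: 17.8
tcp_pos: [0.4528, -0.3132, 0.0023]
orientation: [0.0, -0.07, 0.998, -0.0]
wrist_force: [0.4, 0.1, -0.7]
finger_gap: 0.0499
clock: 18.3
tcp_pos: [0.453, -0.314, 0.0022]
orientation: [0.001, -0.07, 0.998, -0.001]
wrist_force: [-0.1, -0.1, 6.4]
finger_gap: 0.0198
clock: 18.8
tcp_pos: [0.4518, -0.3131, 0.0969]
orientation: [-0.0, -0.07, 0.998, 0.0]
wrist_force: [0.3, -0.5, -1.0]
finger_gap: 0.0198
clock: 19.1
tcp_pos: [0.4529, -0.3141, 0.1275]
orientation: [0.001, -0.041, 0.999, -0.001]
wrist_force: [0.9, 0.4, -1.8]
finger_gap: 0.02
[[ 0.4004 -0.3325  0.1311]
 [ 0.4186 -0.3241  0.1459]
 [ 0.5037 -0.3121  0.1518]]
t 19.20 tcp [ 0.4519 -0.3132  0.1254] gap 20.2mm F [-0.1  0.1 -1.2] tq [-0.    0.    0.01] yang 94.74 tilt 0.06
target [0.5486 0.0618 0.135 ] tool shift cm [-12.73  36.57  -0.93] |d| 38.74
rz 0.04
```

View pics/side11.png

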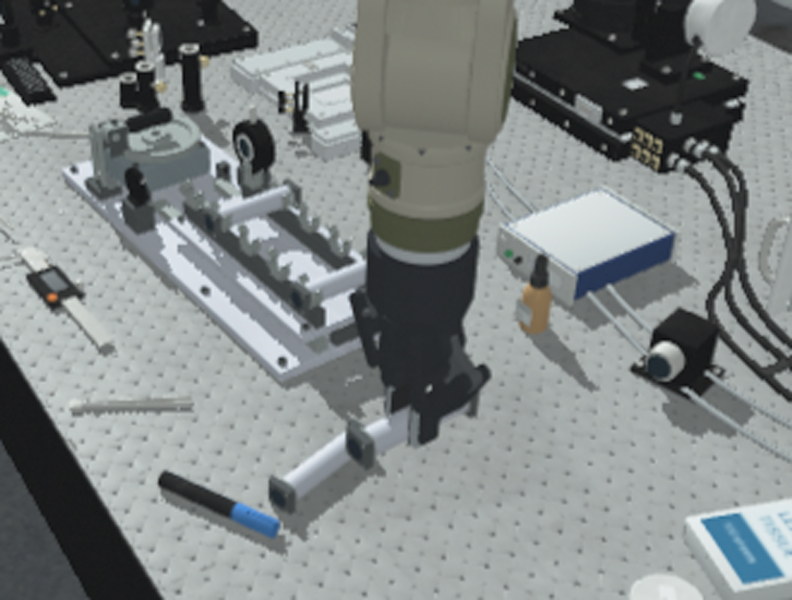

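```bash

python3 -m inch '[[-1,2.5,-0.5,0,0,0,1.5],[-1.3,4,-0.5,0,0,0,1.5],[-1.4,4,0,0,0,0,1.5],[-1.4,4,0,0,0,0,1.5],[-1.4,4,0,0,0,0,1.5]]' 60
python3 -m inch '[[-1.4,4,0,0,0,0,1.5],[-1.4,4,0,0,0,0,1.5],[-1.4,4,0,0,0,0,1.5],[-1.2,4,0,0,0,0,1.5],[-0.8,2,0,0,0,0,1.5]]' 60
python3 -m inch '[[0,0,0,0,0,0,1.5],[0,0,0,0,0,0,1.5]]' 60
python3 - <<'E'
from h import *
go([*st(3),.0695],94.7)
E
```

```text
clock: 19.7
tcp_pos: [0.5012, -0.1219, 0.1347]
orientation: [-0.001, -0.041, 0.999, 0.001]
wrist_force: [0.9, -0.4, -0.4]
finger_gap: 0.02
clock: 20.2
tcp_pos: [0.5481, 0.0639, 0.1345]
orientation: [-0.001, -0.043, 0.999, 0.001]
wrist_force: [0.7, -1.0, -1.5]
finger_gap: 0.02
clock: 20.4
tcp_pos: [0.5481, 0.061, 0.1348]
orientation: [-0.001, -0.042, 0.999, -0.0]
wrist_force: [0.1, -0.1, -0.9]
finger_gap: 0.0197
t 20.40 tcp [0.5481 0.061  0.1348] gap 19.7mm F [ 0.1 -0.1 -0.9] tq [ 0.01  0.01 -0.  ] yang 94.79 tilt 0.16
target [0.5486 0.0618 0.0695] tool shift cm [-0.08  0.08  6.53] |d| 6.53
rz 0.09
```

```bash

python3 -m inch '[[0,0.1,2,0,0,0,1.5],[0,0,1.9,0,0,0,1.5],[0,0,1,0,0,0,1.5],[0,0,0.6,0,0,0,1.5],[0,0,0.3,0,0,0,1.5]]' 60
python3 -m inch '[[0,0,0.2,0,0,0,1.5],[0,0,0.2,0,0,0,1.5],[0,0,0.2,0,0,0,1.5],[0,0,0,0,0,0,1.5]]' 60
python3 - <<'E'
from h import *
go([*st(3),.0695],94.7)
p=vision.read_camera("side")
save(p,"side12.png",4,(210,120,390,260))
E
```

```text
clock: 20.9
tcp_pos: [0.5486, 0.061, 0.0777]
orientation: [-0.0, -0.04, 0.999, 0.0]
wrist_force: [0.2, 0.0, -0.7]
finger_gap: 0.0201
clock: 21.3
tcp_pos: [0.5491, 0.0617, 0.0724]
orientation: [0.0, -0.041, 0.999, 0.0]
wrist_force: [-0.0, 0.3, -1.3]
finger_gap: 0.0199
t 21.30 tcp [0.5491 0.0617 0.0724] gap 19.9mm F [-0.   0.3 -1.3] tq [0.   0.05 0.01] yang 94.70 tilt 0.02
target [0.5486 0.0618 0.0695] tool shift cm [0.05 0.01 0.29] |d| 0.29
rz -0.0
```

View pics/side12.png

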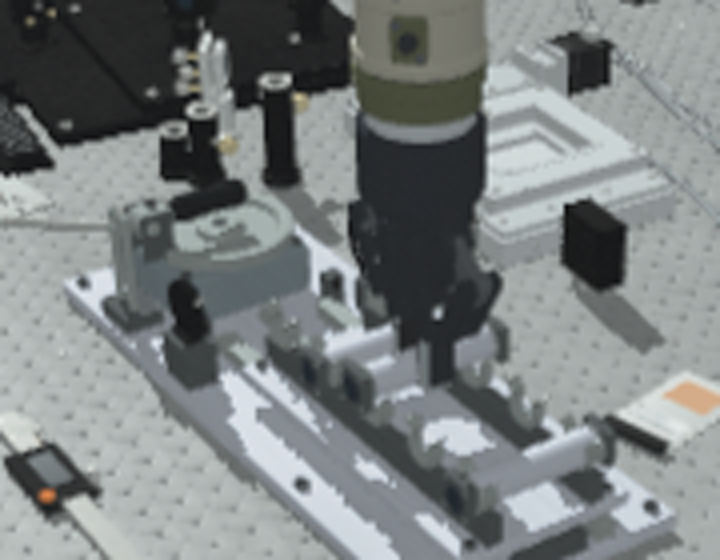

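```bash

python3 -m inch '[[0,0,0.3,0,0,0,1.5],[0,0,0.1,0,0,0,1.5],[0,0,0,0,0,0,1.5]]' 60
python3 -m inch '[[0,0,0,0,0,0,3],[0,0,0,0,0,0,4],[0,0,0,0,0,0,4],[0,0,-1,0,0,0,4],[0,0,-2,0,0,0,4]]' 60
python3 -m inch '[[0,0,-1.5,0,0,0,0],[0,0,0,0,0,0,0],[0,0,0,0,0,0,0],[0,0,0,0,0,0,0],[0,0,0,0,0,0,0]]' 60
python3 - <<'E'
from h import *
go([*st(3),.094],94.7)
p=vision.read_camera("side");save(p,"side13.png",4,(210,120,390,260))
E
```

```text
clock: 21.65
tcp_pos: [0.5495, 0.0618, 0.0687]
orientation: [0.001, -0.041, 0.999, 0.0]
wrist_force: [-0.9, 0.9, 1.7]
finger_gap: 0.0197
clock: 22.15
tcp_pos: [0.5475, 0.0617, 0.0975]
orientation: [-0.002, -0.041, 0.999, 0.0]
wrist_force: [0.1, -0.6, -0.5]
finger_gap: 0.0402
clock: 22.65
tcp_pos: [0.5483, 0.0617, 0.1124]
orientation: [-0.001, -0.041, 0.999, 0.0]
wrist_force: [-0.0, -0.2, 0.3]
finger_gap: 0.0003
t 22.65 tcp [0.5483 0.0617 0.1124] gap 0.3mm F [-0.  -0.2  0.3] tq [ 0.04 -0.02  0.01] yang 94.69 tilt 0.10
target [0.5486 0.0618 0.094 ] tool shift cm [-0.04  0.01  1.84] |d| 1.84
rz -0.01
```

View pics/side13.png

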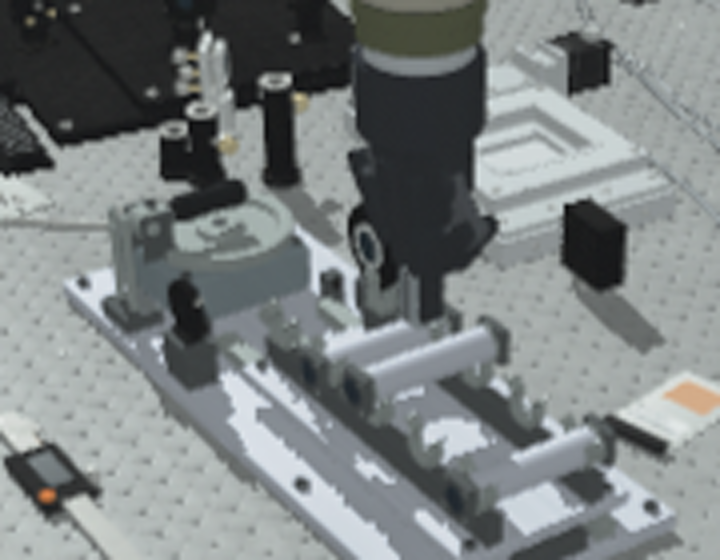

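The cell lies across pair 3 on its lips, so I press it.

```bash

python3 -m inch '[[0,0,1.2,0,0,0,0],[0,0,0.6,0,0,0,0],[0,0,0.4,0,0,0,0],[0,0,0.4,0,0,0,0],[0,0,0.4,0,0,0,0]]'
python3 -m inch '[[0,0,0.3,0,0,0,0],[0,0,0.2,0,0,0,0],[0,0,0.1,0,0,0,0],[0,0,0,0,0,0,0]]'
python3 -m inch '[[0,0,0.1,0,0,0,0],[0,0,0.1,0,0,0,0],[0,0,0,0,0,0,0]]'

```

```text
clock: 23.2
tcp_pos: [0.5493, 0.0617, 0.0837]
orientation: [0.0, -0.041, 0.999, 0.0]
wrist_force: [0.0, 0.1, 4.4]
finger_gap: -0.0002
clock: 23.6
tcp_pos: [0.5487, 0.0617, 0.0771]
orientation: [-0.0, -0.041, 0.999, 0.0]
wrist_force: [-0.2, 1.3, 0.6]
finger_gap: 0.0003
clock: 23.9
tcp_pos: [0.549, 0.0617, 0.0767]
orientation: [0.0, -0.041, 0.999, -0.0]
wrist_force: [-4.4, -0.3, 10.7]
finger_gap: 0.0003
```

```bash

python3 -m inch '[[0,0,0.1,0,0,0,0],[0,0,0,0,0,0,0],[0,0,-2,0,0,0,3],[0,0,-4,0,0,0,5],[0,-2,-2,0,0,0,5]]'
python3 -m inch '[[0.3,-4,0,0,0,0,5],[0.3,-4,0,0,0,0,5],[0.3,-4,0,0,0,0,5],[0,-3.8,0,0,0,0,5],[0,-2,0,0,0,0,5]]'
python3 -m inch '[[0,0,0,0,0,0,5],[0,0,0,0,0,0,5]]'
python3 - <<'E'
from h import *
cells()
go([.439,-.2085,.07],107)
p=vision.read_camera("side");save(p,"side14.png",2.4,(200,120,530,370))
E
```

```text
clock: 24.4
tcp_pos: [0.5514, 0.0431, 0.157]
orientation: [0.001, -0.042, 0.999, 0.0]
wrist_force: [1.4, -0.1, 0.6]
finger_gap: 0.0431
clock: 24.9
tcp_pos: [0.5564, -0.1394, 0.1542]
orientation: [0.0, -0.04, 0.999, -0.0]
wrist_force: [0.2, 0.1, 0.7]
finger_gap: 0.0503
clock: 25.1
tcp_pos: [0.5559, -0.1365, 0.154]
orientation: [-0.0, -0.04, 0.999, 0.0]
wrist_force: [-0.7, 0.5, 0.2]
finger_gap: 0.05
top cell ctr (0.4375 -0.2061) l 0.109 w 0.026 ang 17.5 top 0.0285
side cell ctr (0.4395 -0.2108) l 0.111 w 0.027 ang 17.0 top 0.0252
side odd 135 0.3591 -0.2284 0.056 0.016
t 25.20 tcp [ 0.5559 -0.1354  0.1541] gap 49.9mm F [ 0.3 -0.9 -0.2] tq [0.01 0.02 0.04] yang 94.74 tilt 0.04
target [ 0.439  -0.2085  0.07  ] tool shift cm [12.26 -6.33  8.42] |d| 16.16
rz -12.26
```

View pics/side14.png

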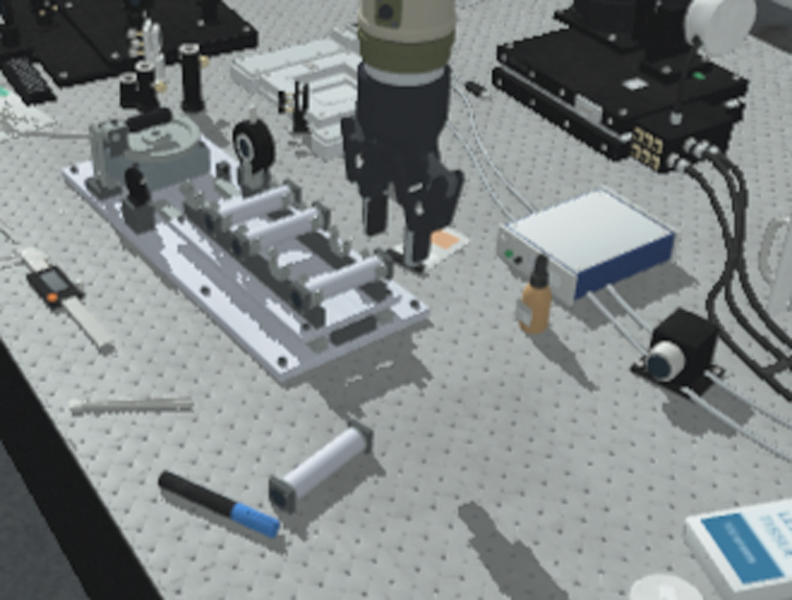

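Pairs 1, 3 and 4 are filled. The last loose cell is at about (0.4385, -0.2085), turned 17.2°.

```bash

python3 -m inch '[[2.8,-1.5,1.8,0,0,0,5],[2.8,-1.5,2.0,0,0,0,5],[2.8,-1.4,2.0,0,0,0,5],[2.6,-1.3,1.6,0,0,0,5],[1.2,-0.6,0.6,0,0,0,5]]'
python3 -m inch '[[0,0,0.4,0,0,-6.2,5],[0,0,0,0,0,-6.2,5],[0,0,0,0,0,0,5],[0,0,0,0,0,0,5]]'
python3 - <<'E'
from h import *
go([.4385,-.2085,.002],107.2)
E
```

```text
clock: 25.75
tcp_pos: [0.4371, -0.2079, 0.0728]
orientation: [-0.001, -0.041, 0.999, 0.001]
wrist_force: [0.3, -0.7, -0.5]
finger_gap: 0.0498
clock: 26.15
tcp_pos: [0.4406, -0.2088, 0.0708]
orientation: [0.001, -0.148, 0.989, -0.0]
wrist_force: [-1.1, -0.1, 0.3]
finger_gap: 0.0499
t 26.15 tcp [ 0.4406 -0.2088  0.0708] gap 49.9mm F [-1.1 -0.1  0.3] tq [ 0.04  0.07 -0.02] yang 107.01 tilt 0.07
target [ 0.4385 -0.2085  0.002 ] tool shift cm [0.2  0.1  6.88] |d| 6.88
rz -0.19
```

```bash

python3 -m inch '[[0.2,0.1,2.5,0,0,0,5],[0,0,2.2,0,0,0,5],[0,0,1.2,0,0,0,5],[0,0,0.6,0,0,0,5],[0,0,0.3,0,0,0,5]]'
python3 -m inch '[[0,0,0.1,0,0,0,1.5],[0,0,0,0,0,0,1.5],[0,0,0,0,0,0,1.5],[0,0,0,0,0,0,1.5],[0,0,0,0,0,0,1.5]]' 60
python3 -m inch '[[0,0,-0.5,0,0,0,1.5],[0,0,-1.5,0,0,0,1.5],[0,0,-2.5,0,0,0,1.5],[0,0,-2.5,0,0,0,1.5],[0,0,-2.5,0,0,0,1.5]]' 60
python3 -m inch '[[0,0,-2,0,0,4,1.5],[0,0,-1.5,0,0,4,1.5],[0,0,0,0,0,4.4,1.5],[0,0,0,0,0,0,1.5]]' 60
python3 - <<'E'
from h import *
p=vision.read_camera("side");W=cloud(p)
for r in silhouettes(p,"cell_a")[:6]:
    q=W[r["mask"]];q=q[~np.isnan(q[:,0])]
    if np.median(q[:,2])>.09:
        print(np.round(np.percentile(q,[2,50,98],axis=0),4))
go([*st(2),.135],94.7)
save(p,"side15.png",2.4,(200,120,530,370))
E
```

```text
clock: 26.65
tcp_pos: [0.4378, -0.2086, 0.0021]
orientation: [-0.0, -0.148, 0.989, 0.0]
wrist_force: [0.4, -0.1, -0.5]
finger_gap: 0.0501
clock: 27.15
tcp_pos: [0.4382, -0.2092, 0.002]
orientation: [0.001, -0.149, 0.989, -0.001]
wrist_force: [-1.0, 0.1, 5.4]
finger_gap: 0.0198
clock: 27.65
tcp_pos: [0.437, -0.2084, 0.097]
orientation: [-0.0, -0.149, 0.989, 0.0]
wrist_force: [0.6, -0.7, -0.2]
finger_gap: 0.0197
clock: 28.05
tcp_pos: [0.4376, -0.2088, 0.1318]
orientation: [0.0, -0.041, 0.999, -0.0]
wrist_force: [-0.2, 0.3, -0.8]
finger_gap: 0.0201
[[ 0.3859 -0.2279  0.0108]
 [ 0.41   -0.2184  0.1478]
 [ 0.494  -0.0514  0.1564]]
t 28.15 tcp [ 0.4371 -0.2085  0.1309] gap 19.8mm F [-0.4  0.4 -0.5] tq [-0.04 -0.    0.04] yang 94.79 tilt 0.06
target [0.553 0.008 0.135] tool shift cm [-13.36  20.6   -0.4 ] |d| 24.56
rz 0.09
```

View pics/side15.png

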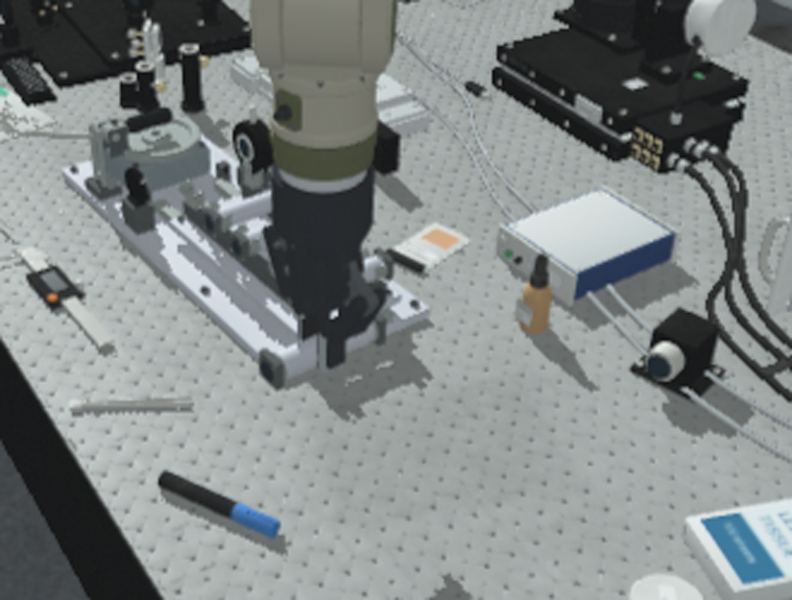

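```bash

python3 -m inch '[[-1.8,2.5,-0.2,0,0,0,1.5],[-2.4,3.7,-0.2,0,0,0,1.5],[-2.4,3.7,0,0,0,0,1.5],[-2.4,3.7,0,0,0,0,1.5],[-2.0,3.4,0,0,0,0,1.5]]' 60
python3 -m inch '[[-1.5,2.2,0,0,0,0,1.5],[-0.9,1.4,0,0,0,0,1.5],[0,0,0,0,0,0,1.5],[0,0,0,0,0,0,1.5]]' 60
python3 - <<'E'
from h import *
go([*st(2),.0695],94.7)
E
```

```text
clock: 28.65
tcp_pos: [0.5336, -0.0285, 0.1346]
orientation: [-0.0, -0.042, 0.999, 0.0]
wrist_force: [0.7, -1.7, -1.1]
finger_gap: 0.0196
clock: 29.05
tcp_pos: [0.5536, 0.0072, 0.1348]
orientation: [-0.001, -0.041, 0.999, -0.0]
wrist_force: [0.1, 0.7, -0.5]
finger_gap: 0.02
t 29.05 tcp [0.5536 0.0072 0.1348] gap 20.0mm F [ 0.1  0.7 -0.5] tq [ 0.05  0.   -0.03] yang 94.73 tilt 0.08
target [0.553  0.008  0.0695] tool shift cm [0.04 0.09 6.53] |d| 6.53
rz 0.03
```

```bash

python3 -m inch '[[0,0.1,2,0,0,0,1.5],[0,0,1.9,0,0,0,1.5],[0,0,1,0,0,0,1.5],[0,0,0.6,0,0,0,1.5],[0,0,0.3,0,0,0,1.5]]' 60
python3 -m inch '[[0,0,0.3,0,0,0,1.5],[0,0,0.3,0,0,0,1.5],[0,0,0.2,0,0,0,1.5],[0,0,0.2,0,0,0,1.5],[0,0,0,0,0,0,1.5]]' 60
python3 - <<'E'
from h import *
go([*st(2),.0695],94.7)
p=vision.read_camera("side")
save(p,"side16.png",4,(230,140,410,280))
E
```

```text
clock: 29.55
tcp_pos: [0.5538, 0.0077, 0.077]
orientation: [-0.0, -0.04, 0.999, 0.0]
wrist_force: [0.3, -0.7, -0.1]
finger_gap: 0.02
clock: 30.05
tcp_pos: [0.5549, 0.0083, 0.0679]
orientation: [0.001, -0.041, 0.999, -0.0]
wrist_force: [0.2, -0.9, 1.9]
finger_gap: 0.0201
t 30.05 tcp [0.5549 0.0083 0.0679] gap 20.1mm F [ 0.2 -0.9  1.9] tq [-0.28 -0.05  0.02] yang 94.69 tilt 0.10
target [0.553  0.008  0.0695] tool shift cm [ 0.19 -0.01 -0.16] |d| 0.25
rz -0.01
```

View pics/side16.png

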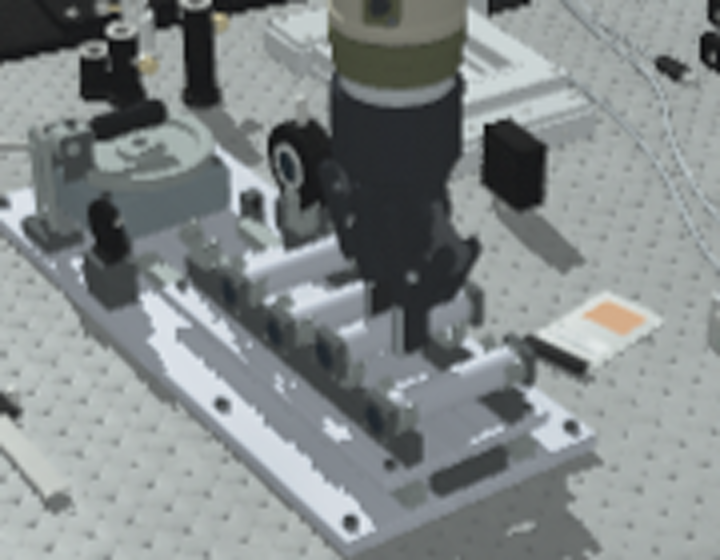

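```bash

python3 -m inch '[[0,0,0,0,0,0,3],[0,0,0,0,0,0,4],[0,0,0,0,0,0,4],[0,0,-1,0,0,0,4],[0,0,-2,0,0,0,4]]' 60
python3 -m inch '[[0,0,-1.5,0,0,0,0],[0,0,0,0,0,0,0],[0,0,0,0,0,0,0],[0,0,0,0,0,0,0],[0,0,0,0,0,0,0]]' 60
python3 - <<'E'
from h import *
go([*st(2),.094],94.7)
p=vision.read_camera("side");save(p,"side17.png",4,(230,140,410,280))
E
```

```text
clock: 30.6
tcp_pos: [0.5527, 0.0087, 0.0965]
orientation: [-0.002, -0.041, 0.999, 0.0]
wrist_force: [0.7, 0.4, -0.1]
finger_gap: 0.0401
clock: 31.1
tcp_pos: [0.5535, 0.0086, 0.1114]
orientation: [-0.001, -0.041, 0.999, 0.0]
wrist_force: [0.2, -0.5, -0.7]
finger_gap: -0.0001
t 31.10 tcp [0.5535 0.0086 0.1114] gap -0.1mm F [ 0.2 -0.5 -0.7] tq [ 0.01  0.1  -0.03] yang 94.69 tilt 0.10
target [0.553 0.008 0.094] tool shift cm [ 0.04 -0.05  1.74] |d| 1.74
rz -0.01
```

View pics/side17.png

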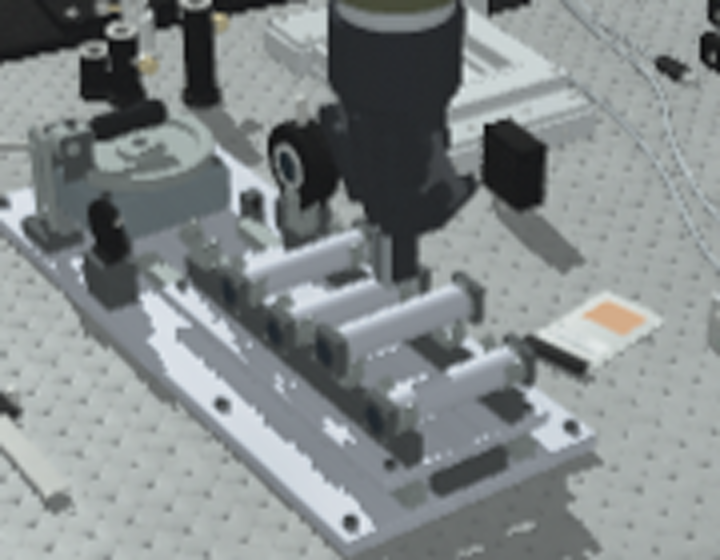

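```bash

python3 -m inch '[[0,0,1.2,0,0,0,0],[0,0,0.5,0,0,0,0],[0,0,0.4,0,0,0,0],[0,0,0.4,0,0,0,0],[0,0,0.4,0,0,0,0]]'
python3 -m inch '[[0,0,0.3,0,0,0,0],[0,0,0.2,0,0,0,0],[0,0,0.1,0,0,0,0],[0,0,0,0,0,0,0]]'
python3 -m inch '[[0,0,0.1,0,0,0,0],[0,0,0.1,0,0,0,0],[0,0,0,0,0,0,0]]'

```

```text
clock: 31.65
tcp_pos: [0.5545, 0.0085, 0.0837]
orientation: [0.001, -0.041, 0.999, 0.0]
wrist_force: [-0.7, 0.5, 4.1]
finger_gap: 0.0002
clock: 32.05
tcp_pos: [0.5539, 0.0085, 0.0771]
orientation: [-0.0, -0.041, 0.999, 0.0]
wrist_force: [0.3, 0.6, -0.7]
finger_gap: -0.0001
clock: 32.35
tcp_pos: [0.5542, 0.0084, 0.0767]
orientation: [0.0, -0.041, 0.999, -0.0]
wrist_force: [-3.8, 0.1, 10.5]
finger_gap: 0.0002
```

```bash

python3 -m inch '[[0,0,-2,0,0,0,3],[0,0,-4,0,0,0,5],[0,0,-4,0,0,0,5],[3,-3,0,0,0,0,5],[3,-3,0,0,0,0,5]]'
python3 -m inch '[[3,-3,0,0,0,0,5],[3,-3,0,0,0,0,5],[3,-3,0,0,0,0,5],[0,-3,0,0,0,0,5],[0,0,0,0,0,0,5]]'
cat >> h.py <<'E'
def seated(yoff=0):
    for n in("top","side"):
        p=vision.read_camera(n);W=cloud(p).reshape(-1,3);W=W[~np.isnan(W[:,0])]
        c,s=np.cos(YAW),np.sin(YAW);d=W[:,:2]-C0
        L=np.stack([c*d[:,0]+s*d[:,1],-s*d[:,0]+c*d[:,1],W[:,2]],1)
        for k in range(1,6):
            y=-.207+.054*(k-1)+yoff
            m=(abs(L[:,0])<.030)&(abs(L[:,1]-y)<.016)&(L[:,2]>.058)&(L[:,2]<.11)
            f=(abs(L[:,0])>.044)&(abs(L[:,0])<.060)&(abs(L[:,1]-y)<.02)&(L[:,2]>.058)&(L[:,2]<.11)
            if m.sum()<15: print(n,k,"none",m.sum());continue
            a=np.polyfit(L[m,0],L[m,1],1);b=np.polyfit(L[m,0],L[m,2],1)
            fx=L[f,0]
            print(n,k,m.sum(),"y-off %.4f slope %.3f ztube95 %.4f slopez %.3f flange x %.4f..%.4f z %.4f %.4f"%(a[1]-y,a[0],np.percentile(L[m,2],90),b[0],fx.min(),fx.max(),np.percentile(L[f&(L[:,0]<0),2],90) if (f&(L[:,0]<0)).any() else 0,np.percentile(L[f&(L[:,0]>0),2],90) if (f&(L[:,0]>0)).any() else 0))
        if n=="top": save(p,"seat_top_%.0f.png"%(get_state()["clock"]*10),4,(150,150,350,270))
E
python3 - <<'E'
from h import *
seated()
go([*st(2),.094],94.7)
for n in("top","side"):
    p=vision.read_camera(n);W=cloud(p).reshape(-1,3);W=W[~np.isnan(W[:,0])]
    L=np.array([tochg(w) for w in W[(W[:,0]>.4)&(W[:,0]<.65)&(W[:,1]>.2)&(W[:,1]<.42)]]);Zz=W[(W[:,0]>.4)&(W[:,0]<.65)&(W[:,1]>.2)&(W[:,1]<.42)][:,2]
    m=(Zz>.057)&(Zz<.071)&(L[:,0]>-.056)&(np.hypot(L[:,0],L[:,1]-.155)<.075)
    print(n,"wheel",m.sum(),cv2.minEnclosingCircle(L[m].astype(np.float32)),np.percentile(L[m],[1,99],axis=0),np.median(Zz[m]))
    m=(Zz>.08)&(Zz<.105)&(L[:,0]>-.03)&(np.hypot(L[:,0],L[:,1]-.155)<.05)
    print("sleeve",m.sum(),np.percentile(L[m],[2,50,98],axis=0),np.percentile(Zz[m],90))
    m=(Zz>.08)&(Zz<.115)&(L[:,0]<-.045)&(L[:,0]>-.09)&(abs(L[:,1]-.155)<.03)
    print("hinge",m.sum(),np.percentile(L[m],[2,50,98],axis=0),np.percentile(Zz[m],90))
    m=(Zz>.08)&(Zz<.16)&(L[:,0]>.04)&(abs(L[:,1]-.069)<.05)
    if m.any(): print("det",m.sum(),np.percentile(L[m],[2,98],axis=0),Zz[m].max())
E
```

```text
clock: 32.85
tcp_pos: [0.5005, -0.0567, 0.1769]
orientation: [0.002, -0.042, 0.999, -0.001]
wrist_force: [0.7, -1.0, -0.4]
finger_gap: 0.0503
clock: 33.35
tcp_pos: [0.4195, -0.1865, 0.1756]
orientation: [0.001, -0.039, 0.999, -0.001]
wrist_force: [-0.3, -0.1, -0.3]
finger_gap: 0.0499
top 1 159 y-off 0.0017 slope -0.000 ztube95 0.0800 slopez 0.017 flange x -0.0552..0.0539 z 0.0830 0.0822
top 2 160 y-off 0.0011 slope -0.011 ztube95 0.0800 slopez -0.033 flange x -0.0522..0.0566 z 0.0828 0.0812
top 3 160 y-off 0.0010 slope 0.010 ztube95 0.0793 slopez -0.015 flange x -0.0537..0.0554 z 0.0840 0.0802
top 4 158 y-off 0.0007 slope -0.002 ztube95 0.0800 slopez -0.007 flange x -0.0534..0.0558 z 0.0829 0.0820
top 5 none 0
side 1 145 y-off -0.0103 slope 0.102 ztube95 0.0767 slopez 0.107 flange x -0.0525..0.0558 z 0.0780 0.0797
side 2 20 y-off -0.0122 slope -0.089 ztube95 0.0741 slopez -0.098 flange x 0.0451..0.0594 z 0.0000 0.0793
side 3 none 0
side 4 22 y-off -0.0074 slope -0.137 ztube95 0.0783 slopez 0.092 flange x -0.0507..-0.0441 z 0.0790 0.0000
side 5 none 8
t 33.45 tcp [ 0.4193 -0.1837  0.1
[... 308 characters left out ...]
334338980445
sleeve 111 [[-0.02862423  0.1529329 ]
 [-0.00632256  0.16033306]
 [ 0.0168954   0.16966582]] 0.09551308274554993
hinge 120 [[-0.08127504  0.14563305]
 [-0.06113281  0.16060986]
 [-0.04589329  0.17576776]] 0.09536748305601503
det 155 [[0.06330023 0.04360109]
 [0.08694365 0.0957364 ]] 0.12379848778484415
side wheel 406 ((-0.0001054067033692263, 0.15901872515678406), 0.05742518603801727) [[-0.05400282  0.10467825]
 [ 0.05171661  0.18138476]] 0.06109523284837187
sleeve 105 [[-0.0280523   0.1445795 ]
 [-0.0029098   0.15141716]
 [ 0.02000756  0.16223891]] 0.09332245527859755
hinge 102 [[-0.07882435  0.13980148]
 [-0.06217513  0.15048884]
 [-0.04622895  0.16879838]] 0.09261588879949689
```

```bash

python3 - <<'E'
from h import *
go([*chg(-.006,.160),.175],94.7)
E
```

```text
t 33.55 tcp [ 0.4194 -0.1825  0.1751] gap 49.8mm F [ 0.3 -0.2 -0.6] tq [-0.02 -0.01 -0.05] yang 94.72 tilt 0.04
target [0.5214 0.3195 0.175 ] tool shift cm [-1.430e+01  4.919e+01  4.000e-02] |d| 51.23
rz 0.02
```

```bash
ls pics; 
```

```text
seat_top_334.png
side0.png
side1.png
side10.png
side11.png
side12.png
side13.png
side14.png
side15.png
side16.png
side17.png
side2.png
side3.png
side4.png
side5.png
side6.png
side7.png
side8.png
side9.png
top0.png
top1.png
top2.png
top3.png
top4.png
z_side.png
z_top.png
```

```bash

python3 -m inch '[[-1.1,3,0,0,0,0,5],[-1.2,4,0,0,0,0,5],[-1.2,4,0,0,0,0,5],[-1.2,4,0,0,0,0,5],[-1.2,4,0,0,0,0,5]]'
python3 -m inch '[[-1.2,4,0,0,0,0,5],[-1.2,4,0,0,0,0,5],[-1.2,4,0,0,0,0,5],[-1.2,4,0,0,0,0,5],[-1.2,4,0,0,0,0,5]]'
python3 -m inch '[[-1.0,4,0,0,0,0,5],[-0.8,4,0,0,0,0,5],[-0.5,1.5,0,0,0,0,5],[0,0.5,0,0,0,0,5],[0,0,0,0,0,0,5]]'
python3 - <<'E'
from h import *
go([*chg(-.006,.160),.12],94.7)
E
```

```text
clock: 34.05
tcp_pos: [0.4625, 0.0139, 0.1753]
orientation: [0.0, -0.042, 0.999, 0.0]
wrist_force: [0.8, -0.0, -1.4]
finger_gap: 0.0501
clock: 34.55
tcp_pos: [0.5054, 0.2184, 0.1753]
orientation: [-0.0, -0.042, 0.999, 0.0]
wrist_force: [-0.7, -0.1, 0.4]
finger_gap: 0.0503
clock: 35.05
tcp_pos: [0.5197, 0.3179, 0.1748]
orientation: [-0.001, -0.042, 0.999, -0.0]
wrist_force: [-0.2, -0.4, -0.6]
finger_gap: 0.0498
t 35.05 tcp [0.5197 0.3179 0.1748] gap 49.8mm F [-0.2 -0.4 -0.6] tq [-0.    0.01  0.  ] yang 94.84 tilt 0.07
target [0.5214 0.3195 0.12  ] tool shift cm [-0.19  0.14  5.48] |d| 5.49
rz 0.14
```

View pics/seat_top_334.png

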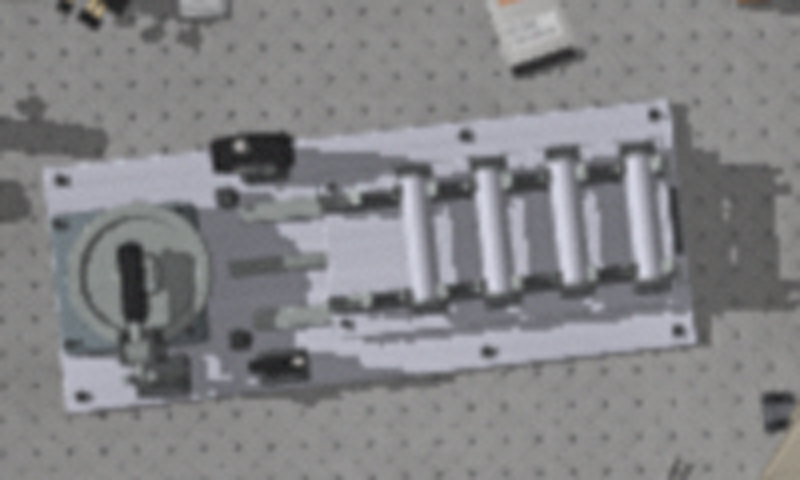

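The top view shows all four cells seated parallel in pairs 1–4, with pair 5 empty. Now I go down to the crank grip.

```bash

python3 -m inch '[[-0.2,0.1,1.5,0,0,0,5],[0,0,2.5,0,0,0,5],[0,0,1.2,0,0,0,5],[0,0,0.3,0,0,0,5],[0,0,0,0,0,0,5]]'
python3 - <<'E'
from h import *
go([*chg(-.006,.160),.070],94.7)
p=vision.read_camera("side");save(p,"side18.png",5,(200,110,350,220))
E
```

```text
clock: 35.55
tcp_pos: [0.5225, 0.3173, 0.1203]
orientation: [-0.0, -0.041, 0.999, -0.0]
wrist_force: [0.9, -1.0, 0.4]
finger_gap: 0.0498
t 35.55 tcp [0.5225 0.3173 0.1203] gap 49.8mm F [ 0.9 -1.   0.4] tq [ 0.01 -0.01  0.01] yang 94.65 tilt 0.05
target [0.5214 0.3195 0.07  ] tool shift cm [0.08 0.23 5.03] |d| 5.03
rz -0.05
```

View pics/side18.png

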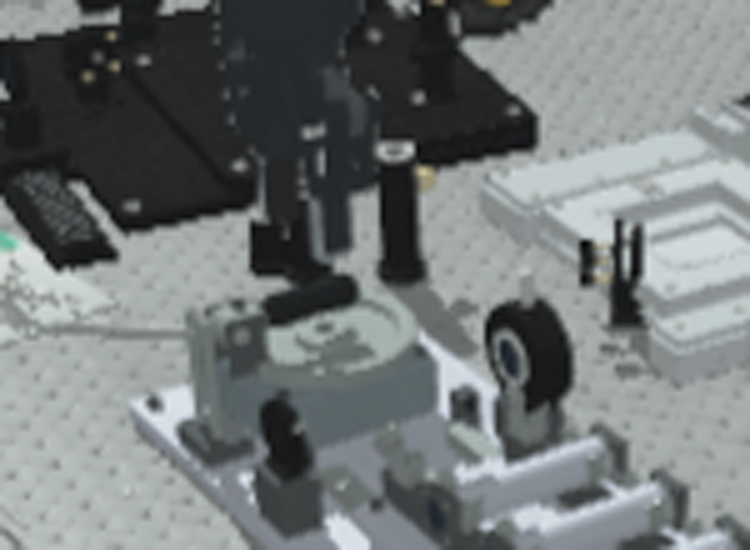

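```bash

python3 -m inch '[[0,0.2,1.5,0,0,0,5],[0,0,1.6,0,0,0,5],[0,0,1.0,0,0,0,5],[0,0,0.5,0,0,0,5],[0,0,0.3,0,0,0,5]]'
python3 - <<'E'
from h import *
go([*chg(-.006,.160),.070],94.7)
p=vision.read_camera("side");save(p,"side19.png",5,(200,110,350,220))
E
```

```text
clock: 36.1
tcp_pos: [0.5228, 0.32, 0.0715]
orientation: [0.0, -0.041, 0.999, 0.0]
wrist_force: [0.1, -0.6, 0.8]
finger_gap: 0.0498
t 36.10 tcp [0.5228 0.32   0.0715] gap 49.8mm F [ 0.1 -0.6  0.8] tq [ 0.    0.02 -0.01] yang 94.68 tilt 0.02
target [0.5214 0.3195 0.07  ] tool shift cm [ 0.14 -0.04  0.15] |d| 0.21
rz -0.02
```

View pics/side19.png

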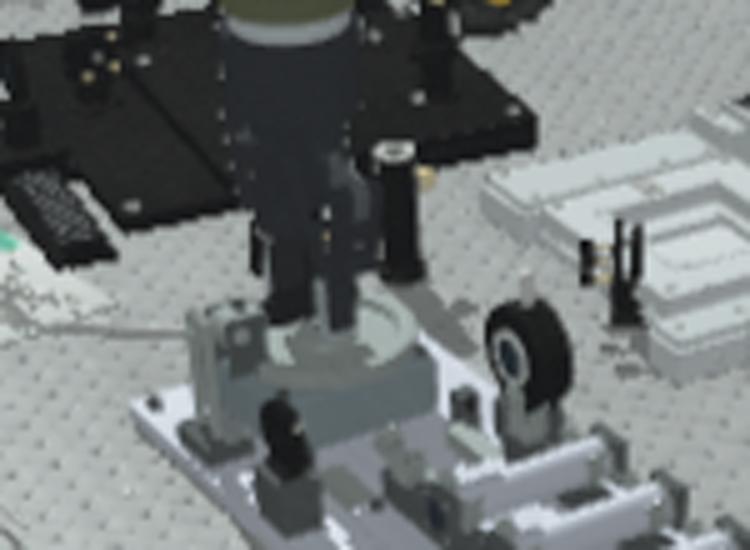

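```bash

python3 -m inch '[[0,0,0,0,0,0,3],[0,0,0,0,0,0,1.5],[0,0,0,0,0,0,1.5],[0,0,0,0,0,0,1.5],[0,0,0,0,0,0,1.5]]' 30
python3 - <<'E'
from h import *
s=get_state();go([*chg(-.006,.160),.070],94.7);print(tochg(s["tcp_pos"]))
E
```

```text
clock: 36.65
tcp_pos: [0.5231, 0.3198, 0.0719]
orientation: [0.001, -0.041, 0.999, -0.0]
wrist_force: [1.0, -2.1, 2.7]
finger_gap: 0.0186
t 36.65 tcp [0.5231 0.3198 0.0719] gap 18.6mm F [ 1.  -2.1  2.7] tq [-0.41 -0.12 -0.02] yang 94.68 tilt 0.07
target [0.5214 0.3195 0.07  ] tool shift cm [ 0.17 -0.02  0.19] |d| 0.26
rz -0.02
[-0.00426653  0.16023023]
```

```bash

python3 -m inch '[[0.08,0,-0.92,0,0,0,1.5],[0.24,0,-0.91,0,0,0,1.5],[0.40,0,-0.85,0,0,0,1.5]]' 30
python3 -m inch '[[0.54,0,-0.76,0,0,0,1.5],[0.66,0,-0.66,0,0,0,1.5]]' 30
python3 - <<'E'
from h import *
s=get_state();go([*chg(-.006,.160),.070],94.7);print(tochg(s["tcp_pos"]))
p=vision.read_camera("side");save(p,"side20.png",5,(200,100,350,210))
E
```

```text
clock: 36.95
tcp_pos: [0.5141, 0.3189, 0.0979]
orientation: [-0.001, -0.041, 0.999, -0.0]
wrist_force: [-1.0, -1.8, -6.6]
finger_gap: 0.0187
clock: 37.15
tcp_pos: [0.5023, 0.318, 0.1124]
orientation: [-0.001, -0.041, 0.999, -0.0]
wrist_force: [0.7, -1.6, -8.4]
finger_gap: 0.0182
t 37.15 tcp [0.5023 0.318  0.1124] gap 18.2mm F [ 0.7 -1.6 -8.4] tq [-0.35 -0.18 -0.05] yang 94.69 tilt 0.09
target [0.5214 0.3195 0.07  ] tool shift cm [-1.92 -0.01  4.24] |d| 4.66
rz -0.01
[-0.02518462  0.16015119]
```

View pics/side20.png

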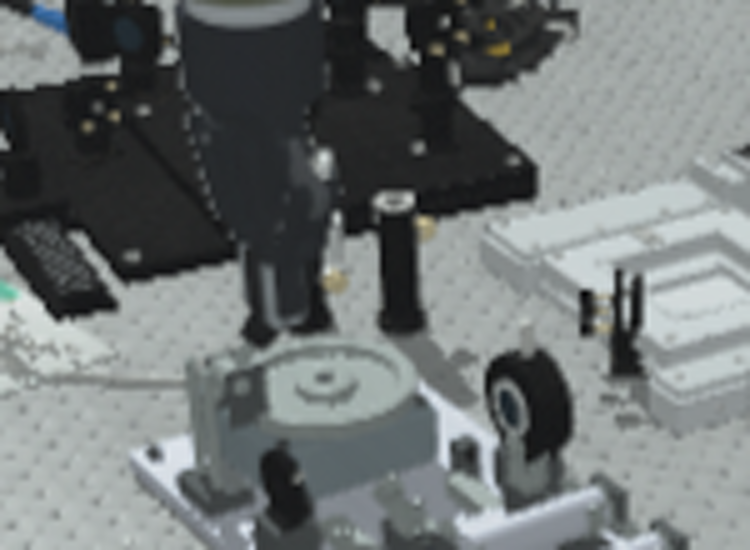

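```bash

python3 -m inch '[[0.76,0,-0.54,0,0,0,1.5],[0.85,0,-0.40,0,0,0,1.5]]' 40
python3 -m inch '[[0.91,0,-0.24,0,0,0,1.5],[0.93,0,-0.08,0,0,0,1.5],[0,0,0,0,0,0,1.5]]' 40
python3 - <<'E'
from h import *
s=get_state();go([*chg(-.058,.160),.126],94.7);print(tochg(s["tcp_pos"]))
p=vision.read_camera("side");save(p,"side21.png",5,(200,100,350,210))
E
```

```text
clock: 37.4
tcp_pos: [0.4877, 0.317, 0.1216]
orientation: [0.001, -0.041, 0.999, -0.0]
wrist_force: [5.7, -0.6, -15.5]
finger_gap: 0.0174
clock: 37.7
tcp_pos: [0.4671, 0.3159, 0.126]
orientation: [-0.001, -0.041, 0.999, 0.001]
wrist_force: [-2.1, 0.3, 0.2]
finger_gap: 0.0154
t 37.70 tcp [0.4671 0.3159 0.126 ] gap 15.4mm F [-2.1  0.3  0.2] tq [-0.07  0.48 -0.01] yang 94.75 tilt 0.09
target [0.4696 0.3152 0.126 ] tool shift cm [-0.24 -0.09  0.  ] |d| 0.26
rz 0.05
[-0.06041602  0.160895  ]
```

View pics/side21.png

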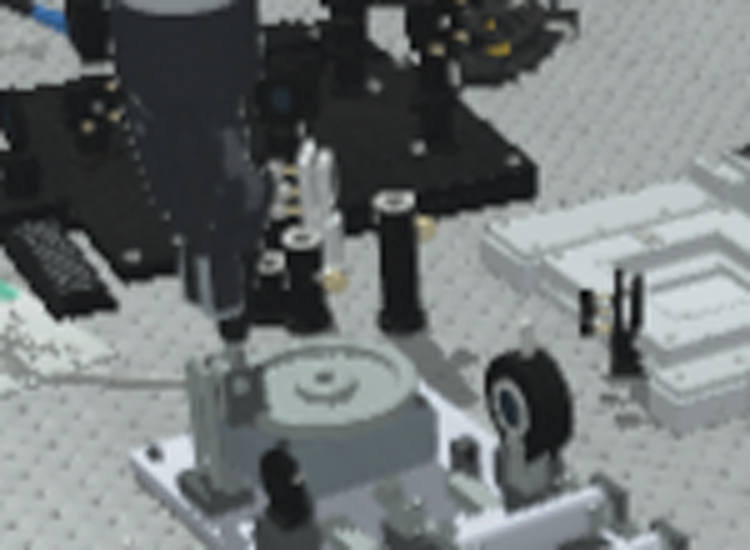

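```bash

python3 -m inch '[[0,0,0,0,0,0,4],[0,0,0,0,0,0,5],[0,0,0,0,0,0,5],[0,0,0,0,0,0,5]]' 40
python3 -m inch '[[0,0,-2.5,0,0,0,5],[0,0,-4,0,0,0,5],[0,0,-1.5,0,0,0,5],[0,0,0,0,0,0,5]]' 40
python3 - <<'E'
from h import *
go([*chg(-.058,.160),.121],94.7)
p=vision.read_camera("side");save(p,"side22.png",5,(200,80,350,190))
for r in tip_of(p,"crank_grip")[:2]: print(r["confidence"],r["location"],at_z(p,r["location"],.136),tochg(at_z(p,r["location"],.136)))
W=cloud(p);W=W.reshape(-1,3);W=W[~np.isnan(W[:,0])]
L=np.array([[*tochg(w),w[2]] for w in W[(W[:,0]>.4)&(W[:,0]<.6)&(W[:,1]>.26)&(W[:,1]<.38)&(W[:,2]>.07)&(W[:,2]<.175)]])
for z in np.arange(.08,.175,.01):
    q=L[(abs(L[:,2]-z)<.005)&(abs(L[:,0]+.058)<.05)]
    if len(q): print(round(z,3),len(q),np.round(np.percentile(q[:,:2],[5,50,95],axis=0),4).tolist())
E
```

```text
clock: 38.15
tcp_pos: [0.4695, 0.3157, 0.1251]
orientation: [0.0, -0.041, 0.999, 0.0]
wrist_force: [-0.3, -0.3, -0.7]
finger_gap: 0.0499
clock: 38.55
tcp_pos: [0.4709, 0.3164, 0.2079]
orientation: [0.003, -0.041, 0.999, 0.001]
wrist_force: [0.2, 0.7, 0.7]
finger_gap: 0.0499
t 38.55 tcp [0.4709 0.3164 0.2079] gap 49.9mm F [0.2 0.7 0.7] tq [ 0.02 -0.05  0.03] yang 94.68 tilt 0.33
target [0.4696 0.3152 0.121 ] tool shift cm [ 0.19 -0.12  8.69] |d| 8.69
rz -0.02
0.53 [242.2, 153.9] [0.47746722 0.3358844  0.136     ] [-0.04845009  0.17995947]
0.08 48 [[-0.0765, 0.1422], [-0.0619, 0.1462], [-0.0443, 0.1661]]
0.09 70 [[-0.0757, 0.1429], [-0.0609, 0.1493], [-0.043, 0.1694]]
0.1 15 [[-0.0773, 0.145], [-0.059, 0.1535], [-0.054, 0.1585]]
0.11 18 [[-0.0638, 0.1474], [-0.0606, 0.1531], [-0.0526, 0.1622]]
0.12 24 [[-0.0645, 0.1462], [-0.059, 0.151], [-0.0521, 0.1585]]
0.13 21 [[-0.0644, 0.1466], [-0.058, 0.1523], [-0.0482, 0.1574]]
0.14 24 [[-0.0646, 0.1481], [-0.06, 0.1516], [-0.0527, 0.1623]]
0.15 24 [[-0.0656, 0.1465], [-0.0587, 0.1503], [-0.0522, 0.1577]]
0.16 33 [[-0.065, 0.1481], [-0.0581, 0.1544], [-0.0496, 0.1632]]
```

View pics/side22.png

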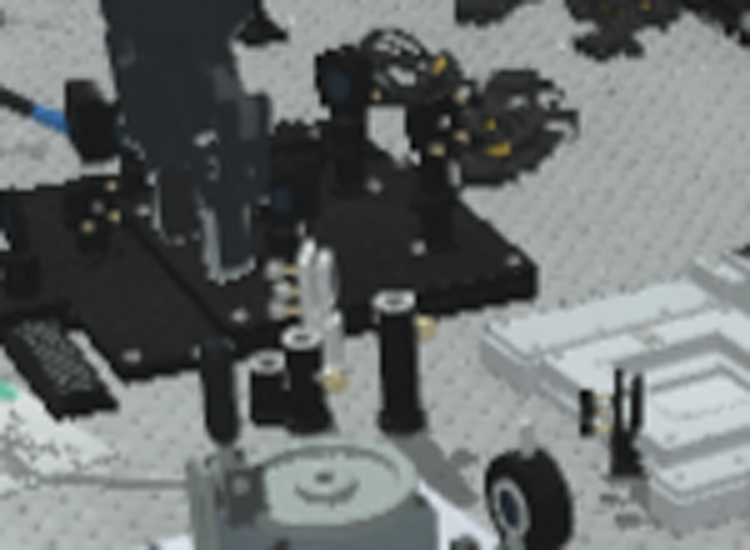

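The handle stands vertical at crop (215,390), so it is latched. I'll regrip it from above to crank.

```bash

python3 -m inch '[[0,0,0,0,0,0,5],[0,0,0,0,0,0,5]]' 25
python3 - <<'E'
from h import *
go([*chg(-.058,.160),.119],94.7)
E
```

```text
clock: 38.85
tcp_pos: [0.4683, 0.3152, 0.2034]
orientation: [-0.001, -0.041, 0.999, -0.001]
wrist_force: [0.4, -0.2, -0.1]
finger_gap: 0.0501
t 38.85 tcp [0.4683 0.3152 0.2034] gap 50.1mm F [ 0.4 -0.2 -0.1] tq [ 0.01 -0.    0.02] yang 94.69 tilt 0.15
target [0.4696 0.3152 0.119 ] tool shift cm [-0.15  0.    8.44] |d| 8.44
rz -0.01
```

```bash

python3 -m inch '[[-0.1,0,2.4,0,0,0,5],[0,0,2.8,0,0,0,5],[0,0,2,0,0,0,5],[0,0,0.9,0,0,0,5],[0,0,0.3,0,0,0,5]]' 25
python3 -m inch '[[0,0,0,0,0,0,3],[0,0,0,0,0,0,1.2],[0,0,0,0,0,0,1.2],[0,0,0,0,0,0,1.2],[0,0,0,0,0,0,1.2]]' 30
python3 - <<'E'
from h import *
s=get_state();go([*chg(-.058,.160),.119],94.7);print(tochg(s["tcp_pos"]))
E
```

```text
clock: 39.35
tcp_pos: [0.4691, 0.3151, 0.1193]
orientation: [-0.001, -0.041, 0.999, -0.001]
wrist_force: [-0.3, 0.4, 0.8]
finger_gap: 0.0499
clock: 39.85
tcp_pos: [0.4708, 0.3161, 0.122]
orientation: [0.001, -0.041, 0.999, 0.001]
wrist_force: [0.1, 0.4, 4.6]
finger_gap: 0.0188
t 39.85 tcp [0.4708 0.3161 0.122 ] gap 18.8mm F [0.1 0.4 4.6] tq [0.02 0.04 0.  ] yang 94.69 tilt 0.13
target [0.4696 0.3152 0.119 ] tool shift cm [ 0.12 -0.08  0.3 ] |d| 0.33
rz -0.01
[-0.05676051  0.16074774]
```

```bash
cat >> h.py <<'E'
def crank(cx=.0012,cy=.1607):
    s=get_state();q=tochg(s["tcp_pos"])-[cx,cy];c,sn=np.cos(YAW),np.sin(YAW);F=s["wrist_force"]
    f=np.array([c*F[0]+sn*F[1],-sn*F[0]+c*F[1]]);ph=np.arctan2(q[1],q[0]);u=np.array([np.cos(ph),np.sin(ph)])
    print("t %.2f phi %.1f R %.1fmm Frad(on tool,out) %.1f Ftan %.1f Fz %.1f gap %.1f z %.4f"%(s["clock"],np.degrees(ph),np.hypot(*q)*1e3,f@u,f@[u[1],-u[0]],F[2],s["finger_gap"]*1e3,s["tcp_pos"][2]))
E
python3 -m inch '[[-0.20,1.50,-0.1,0,0,0,1.2],[-0.58,1.40,0,0,0,0,1.2],[-0.92,1.20,0,0,0,0,1.2]]' 30
python3 -c 'from h import *;crank()'
```

```text
clock: 40.15
tcp_pos: [0.4842, 0.3579, 0.1221]
orientation: [0.001, -0.041, 0.999, -0.001]
wrist_force: [4.6, -4.9, 1.1]
finger_gap: 0.0186
t 40.15 phi 135.4 R 57.8mm Frad(on tool,out) -6.6 Ftan -0.8 Fz 1.1 gap 18.6 z 0.1221
```

```bash
python3 -m inch '[[0,0,0,0,0,0,1.2]]' 30
python3 -c 'from h import *;crank()'
```

```text
clock: 40.25
tcp_pos: [0.4857, 0.3593, 0.1221]
orientation: [0.002, -0.041, 0.999, 0.0]
wrist_force: [3.3, -1.7, 1.2]
finger_gap: 0.0186
t 40.25 phi 133.3 R 57.6mm Frad(on tool,out) -3.6 Ftan 0.9 Fz 1.2 gap 18.6 z 0.1221
```

```bash
python3 -m inch '[[-1.25,0.87,0,0,0,0,1.2],[-1.40,0.58,0,0,0,0,1.2],[-1.50,0.20,0,0,0,0,1.2],[0,0,0,0,0,0,1.2]]' 30
python3 -c 'from h import *;crank()'
```

```text
clock: 40.65
tcp_pos: [0.5253, 0.378, 0.1221]
orientation: [0.001, -0.041, 0.999, 0.0]
wrist_force: [1.8, -0.6, 3.1]
finger_gap: 0.0192
t 40.65 phi 88.6 R 57.3mm Frad(on tool,out) -0.7 Ftan 1.7 Fz 3.1 gap 19.2 z 0.1221
```

Forces are small. I'll take a quick look before going on.

```bash
python3 - <<'E'
from h import *
p=vision.read_camera("side");save(p,"side23.png",5,(200,80,350,190))
E
```

```text
(no output)
```

View pics/side23.png

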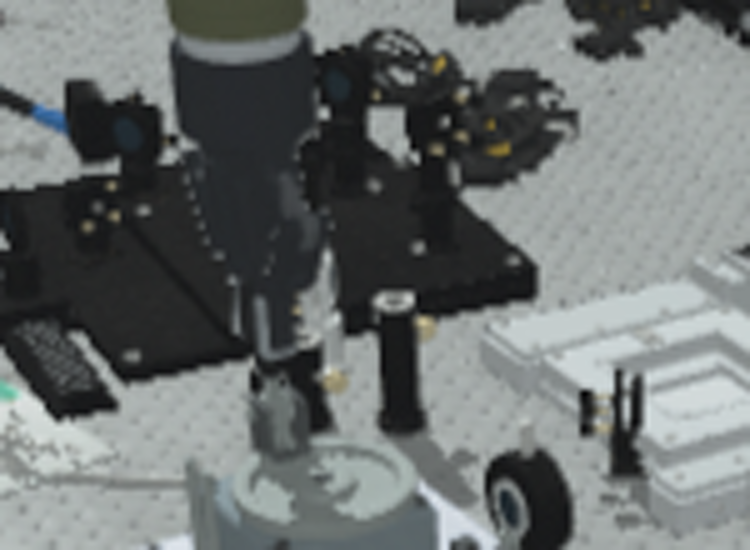

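The hinge has turned about a quarter turn with the handle still upright, so I carry on.

```bash
python3 -m inch '[[-1.50,-0.20,0,0,0,0,1.2],[-1.40,-0.58,0,0,0,0,1.2],[-1.20,-0.92,0,0,0,0,1.2]]' 30
python3 -c 'from h import *;crank()'
python3 -m inch '[[-0.92,-1.20,0,0,0,0,1.2],[-0.58,-1.40,0,0,0,0,1.2],[-0.20,-1.50,0,0,0,0,1.2],[0,0,0,0,0,0,1.2]]' 30
python3 -c 'from h import *;crank()'
```

```text
clock: 41.0
tcp_pos: [0.5659, 0.3646, 0.1221]
orientation: [-0.0, -0.042, 0.999, 0.001]
wrist_force: [-1.7, 0.8, 3.9]
finger_gap: 0.0189
t 41.00 phi 44.9 R 57.6mm Frad(on tool,out) -0.5 Ftan -1.8 Fz 3.9 gap 18.9 z 0.1221
clock: 41.4
tcp_pos: [0.5868, 0.3212, 0.1221]
orientation: [-0.0, -0.039, 0.999, -0.001]
wrist_force: [0.7, -1.5, 2.2]
finger_gap: 0.0185
t 41.40 phi -4.3 R 58.3mm Frad(on tool,out) 0.7 Ftan 1.5 Fz 2.2 gap 18.5 z 0.1221
```

```bash
python3 -m inch '[[0.20,-1.50,0,0,0,0,1.2],[0.58,-1.40,0,0,0,0,1.2],[0.92,-1.20,0,0,0,0,1.2]]' 30
python3 -c 'from h import *;crank()'
python3 -m inch '[[1.20,-0.92,0,0,0,0,1.2],[1.40,-0.58,0,0,0,0,1.2],[1.50,-0.20,0,0,0,0,1.2],[0,0,0,0,0,0,1.2]]' 30
python3 -c 'from h import *;crank()'
```

```text
clock: 41.7
tcp_pos: [0.5726, 0.2815, 0.122]
orientation: [0.0, -0.041, 0.999, 0.001]
wrist_force: [-2.0, 4.0, 4.1]
finger_gap: 0.0191
t 41.70 phi -46.4 R 59.0mm Frad(on tool,out) -4.2 Ftan -1.6 Fz 4.1 gap 19.1 z 0.1220
clock: 42.1
tcp_pos: [0.5308, 0.2617, 0.1221]
orientation: [-0.001, -0.041, 0.999, 0.001]
wrist_force: [-1.4, 2.6, -0.1]
finger_gap: 0.0186
t 42.10 phi -92.5 R 59.1mm Frad(on tool,out) -2.7 Ftan 1.3 Fz -0.1 gap 18.6 z 0.1221
```

```bash
python3 -m inch '[[1.50,0.25,0,0,0,0,1.2],[1.40,0.58,0,0,0,0,1.2],[1.20,0.92,0,0,0,0,1.2]]' 30
python3 -c 'from h import *;crank()'
python3 -m inch '[[0.92,1.20,0,0,0,0,1.2],[0.58,1.40,0,0,0,0,1.2],[0.20,1.50,0,0,0,0,1.2],[0,0,0,0,0,0,1.2]]' 30
python3 -c 'from h import *;crank()'
```

```text
clock: 42.4
tcp_pos: [0.4907, 0.2757, 0.1221]
orientation: [0.001, -0.04, 0.999, -0.0]
wrist_force: [4.3, 2.7, -0.0]
finger_gap: 0.0186
t 42.40 phi -134.7 R 58.8mm Frad(on tool,out) -4.8 Ftan -1.6 Fz -0.0 gap 18.6 z 0.1221
clock: 42.8
tcp_pos: [0.4705, 0.3184, 0.1221]
orientation: [0.0, -0.042, 0.999, 0.001]
wrist_force: [2.7, 2.7, 2.3]
finger_gap: 0.0184
t 42.80 phi 177.6 R 58.1mm Frad(on tool,out) -2.8 Ftan 2.6 Fz 2.3 gap 18.4 z 0.1221
```

```bash
python3 -m inch '[[-0.25,1.50,0,0,0,0,1.2],[-0.58,1.40,0,0,0,0,1.2],[-0.92,1.20,0,0,0,0,1.2]]' 30
python3 -c 'from h import *;crank()'
python3 -m inch '[[-1.20,0.92,0,0,0,0,1.2],[-1.40,0.55,0,0,0,0,1.2],[-1.50,0.20,0,0,0,0,1.2],[0,0,0,0,0,0,1.2]]' 30
python3 -c 'from h import *;crank()'
python3 -m inch '[[-1.50,-0.20,0,0,0,0,1.2],[-1.40,-0.58,0,0,0,0,1.2],[-1.20,-0.92,0,0,0,0,1.2]]' 30
python3 -c 'from h import *;crank()'
```

```text
clock: 43.1
tcp_pos: [0.4845, 0.3584, 0.122]
orientation: [-0.0, -0.041, 0.999, -0.001]
wrist_force: [4.1, -5.6, 5.1]
finger_gap: 0.0187
t 43.10 phi 134.8 R 57.9mm Frad(on tool,out) -6.8 Ftan -1.6 Fz 5.1 gap 18.7 z 0.1220
clock: 43.5
tcp_pos: [0.5257, 0.3782, 0.122]
orientation: [0.0, -0.04, 0.999, -0.001]
wrist_force: [1.4, -1.9, 7.3]
finger_gap: 0.0189
t 43.50 phi 88.1 R 57.5mm Frad(on tool,out) -2.0 Ftan 1.3 Fz 7.3 gap 18.9 z 0.1220
clock: 43.8
tcp_pos: [0.5653, 0.3654, 0.122]
orientation: [-0.001, -0.042, 0.999, 0.0]
wrist_force: [-4.1, -1.6, 7.0]
finger_gap: 0.0187
t 43.80 phi 45.8 R 57.9mm Frad(on tool,out) -3.8 Ftan -2.2 Fz 7.0 gap 18.7 z 0.1220
```

```bash
python3 -m inch '[[-0.92,-1.20,0,0,0,0,1.2],[-0.58,-1.40,0,0,0,0,1.2],[-0.20,-1.50,0,0,0,0,1.2],[0,0,0,0,0,0,1.2]]' 30
python3 - <<'E'
from h import *;crank()
p=vision.read_camera("side");save(p,"side24.png",4,(200,80,380,220))
E
```

```text
clock: 44.2
tcp_pos: [0.5866, 0.3241, 0.1221]
orientation: [-0.001, -0.04, 0.999, -0.0]
wrist_force: [0.7, -0.7, 4.8]
finger_gap: 0.0189
t 44.20 phi -1.4 R 58.2mm Frad(on tool,out) 0.6 Ftan 0.7 Fz 4.8 gap 18.9 z 0.1221
```

View pics/side24.png

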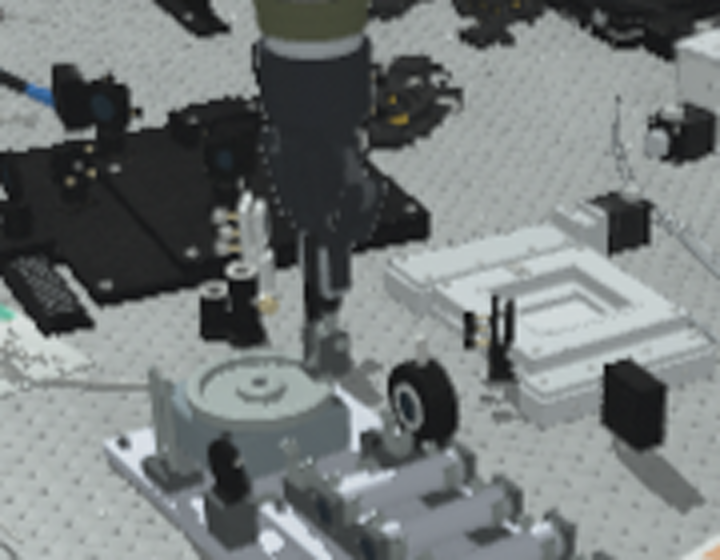

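```bash
python3 -m inch '[[0.20,-1.50,0.05,0,0,0,1.2],[0.58,-1.38,0,0,0,0,1.2],[0.92,-1.18,0,0,0,0,1.2]]' 30
python3 -c 'from h import *;crank()'
python3 -m inch '[[1.20,-0.92,0,0,0,0,1.2],[1.40,-0.58,0,0,0,0,1.2],[1.50,-0.20,0,0,0,0,1.2],[0,0,0,0,0,0,1.2]]' 30
python3 -c 'from h import *;crank()'
python3 -m inch '[[1.50,0.20,0,0,0,0,1.2],[1.37,0.58,0,0,0,0,1.2],[1.18,0.92,0,0,0,0,1.2]]' 30
python3 -c 'from h import *;crank()'
python3 -m inch '[[0.92,1.20,0,0,0,0,1.2],[0.58,1.40,0,0,0,0,1.2],[0.20,1.50,0,0,0,0,1.2],[0,0,0,0,0,0,1.2]]' 30
python3 -c 'from h import *;crank()'
```

```text
clock: 44.55
tcp_pos: [0.5742, 0.284, 0.122]
orientation: [0.001, -0.041, 0.999, 0.001]
wrist_force: [2.1, 1.6, 6.4]
finger_gap: 0.0186
t 44.55 phi -43.6 R 58.6mm Frad(on tool,out) 0.6 Ftan -2.6 Fz 6.4 gap 18.6 z 0.1220
clock: 44.95
tcp_pos: [0.5316, 0.2623, 0.122]
orientation: [-0.001, -0.041, 0.999, -0.001]
wrist_force: [-0.6, -5.2, 6.6]
finger_gap: 0.019
t 44.95 phi -91.6 R 58.6mm Frad(on tool,out) 5.2 Ftan 0.9 Fz 6.6 gap 19.0 z 0.1220
clock: 45.25
tcp_pos: [0.4911, 0.2759, 0.122]
orientation: [-0.0, -0.04, 0.999, -0.001]
wrist_force: [1.2, -2.1, 7.4]
finger_gap: 0.0186
t 45.25 phi -134.5 R 58.4mm Frad(on tool,out) 0.9 Ftan -2.3 Fz 7.4 gap 18.6 z 0.1220
clock: 45.65
tcp_pos: [0.4708, 0.3185, 0.122]
orientation: [-0.0, -0.042, 0.999, 0.001]
wrist_force: [-0.7, 1.1, 8.9]
finger_gap: 0.0186
t 45.65 phi 177.6 R 57.8mm Frad(on tool,out) 0.7 Ftan 1.2 Fz 8.9 gap 18.6 z 0.1220
```

```bash
python3 -m inch '[[-0.20,1.47,-0.1,0,0,0,1.2],[-0.58,1.38,0,0,0,0,1.2],[-0.92,1.20,0,0,0,0,1.2]]' 30
python3 -c 'from h import *;crank()'
python3 -m inch '[[-1.20,0.92,0,0,0,0,1.2],[-1.40,0.55,0,0,0,0,1.2],[-1.50,0.20,0,0,0,0,1.2],[0,0,0,0,0,0,1.2]]' 30
python3 -c 'from h import *;crank()'
python3 -m inch '[[-1.50,-0.20,0,0,0,0,1.2],[-1.40,-0.58,0,0,0,0,1.2],[-1.20,-0.92,0,0,0,0,1.2]]' 30
python3 -c 'from h import *;crank()'
python3 -m inch '[[-0.92,-1.20,0,0,0,0,1.2],[-0.58,-1.40,0,0,0,0,1.2],[-0.20,-1.50,0,0,0,0,1.2],[0,0,0,0,0,0,1.2]]' 30
python3 -c 'from h import *;crank()'
```

```text
clock: 45.95
tcp_pos: [0.4844, 0.358, 0.122]
orientation: [-0.001, -0.041, 0.999, -0.001]
wrist_force: [1.6, -4.5, 3.1]
finger_gap: 0.0189
t 45.95 phi 135.1 R 57.7mm Frad(on tool,out) -4.2 Ftan -2.4 Fz 3.1 gap 18.9 z 0.1220
clock: 46.35
tcp_pos: [0.5262, 0.3781, 0.122]
orientation: [0.0, -0.041, 0.999, -0.0]
wrist_force: [1.2, -1.8, 4.6]
finger_gap: 0.0187
t 46.35 phi 87.6 R 57.4mm Frad(on tool,out) -1.9 Ftan 1.2 Fz 4.6 gap 18.7 z 0.1220
clock: 46.65
tcp_pos: [0.5661, 0.3647, 0.122]
orientation: [-0.001, -0.042, 0.999, 0.0]
wrist_force: [-2.9, -0.9, 5.9]
finger_gap: 0.0188
t 46.65 phi 44.7 R 57.8mm Frad(on tool,out) -2.6 Ftan -1.6 Fz 5.9 gap 18.8 z 0.1220
clock: 47.05
tcp_pos: [0.5869, 0.322, 0.1221]
orientation: [-0.001, -0.04, 0.999, -0.001]
wrist_force: [-1.6, -1.7, 3.1]
finger_gap: 0.0188
t 47.05 phi -3.5 R 58.4mm Frad(on tool,out) -1.7 Ftan 1.7 Fz 3.1 gap 18.8 z 0.1221
```

```bash
python3 -m inch '[[0.20,-1.50,0,0,0,0,1.2],[0.58,-1.38,0,0,0,0,1.2],[0.92,-1.18,0,0,0,0,1.2]]' 30
python3 -c 'from h import *;crank()'
python3 -m inch '[[1.20,-0.92,0,0,0,0,1.2],[1.40,-0.58,0,0,0,0,1.2],[1.50,-0.20,0,0,0,0,1.2],[0,0,0,0,0,0,1.2]]' 30
python3 -c 'from h import *;crank()'
python3 -m inch '[[1.50,0.25,0,0,0,0,1.2],[1.37,0.58,0,0,0,0,1.2],[1.18,0.92,0,0,0,0,1.2]]' 30
python3 -c 'from h import *;crank()'
python3 -m inch '[[0.92,1.20,0,0,0,0,1.2],[0.58,1.30,0,0,0,0,1.2],[0,0,0,0,0,0,1.2]]' 30
python3 -c 'from h import *;crank()'
```

```text
clock: 47.35
tcp_pos: [0.5734, 0.2824, 0.122]
orientation: [-0.0, -0.041, 0.999, 0.001]
wrist_force: [-2.7, 3.7, 2.3]
finger_gap: 0.0188
t 47.35 phi -45.2 R 59.0mm Frad(on tool,out) -4.5 Ftan -1.0 Fz 2.3 gap 18.8 z 0.1220
clock: 47.75
tcp_pos: [0.5321, 0.2619, 0.1221]
orientation: [-0.001, -0.041, 0.999, 0.0]
wrist_force: [-1.9, 1.5, 0.1]
finger_gap: 0.019
t 47.75 phi -91.2 R 59.0mm Frad(on tool,out) -1.6 Ftan 1.8 Fz 0.1 gap 19.0 z 0.1221
clock: 48.05
tcp_pos: [0.4916, 0.2755, 0.1221]
orientation: [-0.0, -0.04, 0.999, -0.001]
wrist_force: [1.6, -2.2, -1.2]
finger_gap: 0.0186
t 48.05 phi -133.9 R 58.4mm Frad(on tool,out) 0.7 Ftan -2.6 Fz -1.2 gap 18.6 z 0.1221
clock: 48.35
tcp_pos: [0.4736, 0.3027, 0.1221]
orientation: [-0.001, -0.043, 0.999, 0.001]
wrist_force: [-3.3, 0.2, 0.8]
finger_gap: 0.0188
t 48.35 phi -166.5 R 57.9mm Frad(on tool,out) 3.1 Ftan 1.2 Fz 0.8 gap 18.8 z 0.1221
```

```bash
python3 -m inch '[[0.20,0.8,0,0,0,0,1.2],[0.05,0.4,0,0,0,0,1.2],[0,0.2,0,0,0,0,1.2],[0,0,0,0,0,0,1.2]]' 30
python3 -c 'from h import *;crank()'
python3 -m inch '[[0,0.1,0,0,0,0,1.2],[0,0,0,0,0,0,1.2]]' 30
python3 -c 'from h import *;crank()'
python3 -m inch '[[0,0.1,0,0,0,0,1.2],[0,0,0,0,0,0,1.2]]' 30
python3 -c 'from h import *;crank()'
```

```text
clock: 48.75
tcp_pos: [0.4712, 0.3145, 0.1221]
orientation: [-0.001, -0.041, 0.999, 0.0]
wrist_force: [-3.9, 1.0, -0.3]
finger_gap: 0.0184
t 48.75 phi -178.4 R 57.7mm Frad(on tool,out) 3.8 Ftan 1.4 Fz -0.3 gap 18.4 z 0.1221
clock: 48.95
tcp_pos: [0.4712, 0.3148, 0.1221]
orientation: [-0.001, -0.041, 0.999, -0.0]
wrist_force: [-4.2, 0.2, -0.3]
finger_gap: 0.0188
t 48.95 phi -178.7 R 57.6mm Frad(on tool,out) 4.2 Ftan 0.7 Fz -0.3 gap 18.8 z 0.1221
clock: 49.15
tcp_pos: [0.4712, 0.3157, 0.1221]
orientation: [-0.0, -0.041, 0.999, -0.0]
wrist_force: [-4.1, -1.9, -2.2]
finger_gap: 0.0188
t 49.15 phi -179.7 R 57.6mm Frad(on tool,out) 4.3 Ftan -1.5 Fz -2.2 gap 18.8 z 0.1221
```

```bash
python3 -m inch '[[0.06,0.1,0,0,0,0,1.2],[0,0,0,0,0,0,1.2]]' 30
python3 -c 'from h import *;crank()'
python3 -m inch '[[0,0.1,0,0,0,0,1.2],[0,0,0,0,0,0,1.2]]' 30
python3 -c 'from h import *;crank()'
```

```text
clock: 49.35
tcp_pos: [0.471, 0.3169, 0.1222]
orientation: [0.0, -0.041, 0.999, -0.0]
wrist_force: [-2.4, -0.9, -3.0]
finger_gap: 0.0189
t 49.35 phi 179.1 R 57.6mm Frad(on tool,out) 2.5 Ftan -0.7 Fz -3.0 gap 18.9 z 0.1222
clock: 49.55
tcp_pos: [0.4709, 0.3172, 0.1222]
orientation: [0.0, -0.041, 0.999, -0.001]
wrist_force: [-1.7, -4.1, -3.3]
finger_gap: 0.0188
t 49.55 phi 178.8 R 57.7mm Frad(on tool,out) 1.9 Ftan -4.0 Fz -3.3 gap 18.8 z 0.1222
```

```bash
python3 -m inch '[[0,-0.1,0.05,0,0,0,1.2],[0,0,0,0,0,0,1.2]]' 30
python3 - <<'E'
from h import *
crank();seated(.06)
p=vision.read_camera("side");save(p,"side25.png",4,(200,80,380,220))
E
ls pics|grep seat
```

```text
clock: 49.75
tcp_pos: [0.471, 0.317, 0.1222]
orientation: [0.0, -0.041, 0.999, 0.0]
wrist_force: [-3.0, -2.4, -1.2]
finger_gap: 0.0188
t 49.75 phi 179.0 R 57.6mm Frad(on tool,out) 3.1 Ftan -2.2 Fz -1.2 gap 18.8 z 0.1222
top 1 158 y-off 0.0013 slope -0.000 ztube95 0.0804 slopez 0.019 flange x -0.0549..0.0539 z 0.0825 0.0824
top 2 160 y-off 0.0009 slope 0.005 ztube95 0.0804 slopez 0.001 flange x -0.0523..0.0570 z 0.0819 0.0823
top 3 161 y-off 0.0007 slope 0.014 ztube95 0.0799 slopez -0.049 flange x -0.0538..0.0557 z 0.0807 0.0842
top 4 160 y-off 0.0003 slope 0.011 ztube95 0.0809 slopez -0.010 flange x -0.0528..0.0555 z 0.0816 0.0799
top 5 none 2
side 1 197 y-off -0.0081 slope -0.016 ztube95 0.0764 slopez 0.001 flange x -0.0536..0.0580 z 0.0788 0.0794
side 2 190 y-off -0.0083 slope -0.024 ztube95 0.0771 slopez -0.009 flange x -0.0509..0.0586 z 0.0781 0.0785
side 3 180 y-off -0.0084 slope -0.021 ztube95 0.0768 slopez -0.006 flange x -0.0520..0.0593 z 0.0783 0.0790
side 4 170 y-off -0.0080 slope -0.021 ztube95 0.0767 slopez -0.018 flange x -0.0519..0.0589 z 0.0781 0.0793
side 5 none 4
seat_top_334.png
seat_top_498.png
```

View pics/side25.png

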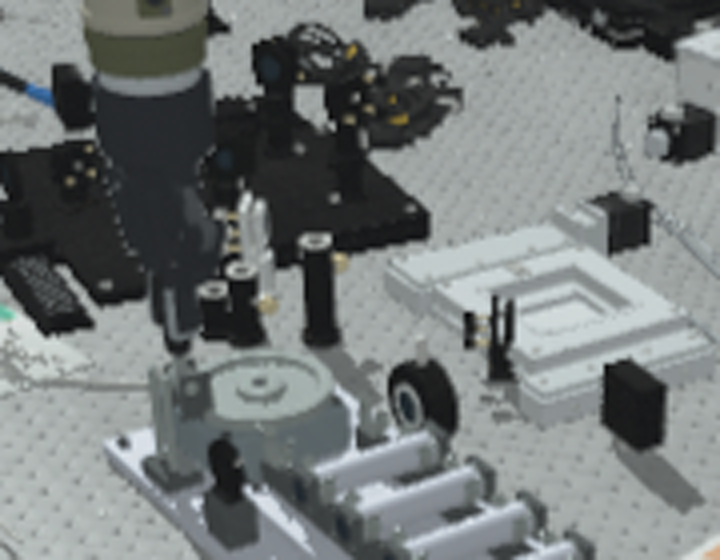

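The carriage has moved about 59.7 mm and the handle is back over the posts. I fold it now along the reverse arc.

```bash
python3 -m inch '[[-0.90,-0.03,0.08,0,0,0,1.2],[-0.88,0,0.23,0,0,0,1.2],[-0.82,0,0.39,0,0,0,1.2],[-0.74,0,0.52,0,0,0,1.2]]' 40
python3 -c 'from h import *;go([*chg(0,.16),.1],94.7);print(tochg(get_state()["tcp_pos"]))'
python3 -m inch '[[-0.64,0,0.64,0,0,0,1.2],[-0.52,0,0.74,0,0,0,1.2],[0,0,0,0,0,0,1.2]]' 40
python3 - <<'E'
from h import *
go([*chg(0,.16),.1],94.7);print(tochg(get_state()["tcp_pos"]))
p=vision.read_camera("side");save(p,"side26.png",5,(200,90,350,200))
E
```

```text
clock: 50.3
tcp_pos: [0.5052, 0.3197, 0.1111]
orientation: [0.001, -0.041, 0.999, 0.0]
wrist_force: [-1.8, -3.1, 4.2]
finger_gap: 0.0186
t 50.30 tcp [0.5052 0.3197 0.1111] gap 18.6mm F [-1.8 -3.1  4.2] tq [-0.6   0.98  0.01] yang 94.69 tilt 0.14
target [0.5274 0.32   0.1   ] tool shift cm [-2.21 -0.16  1.11] |d| 2.48
rz -0.01
[-0.0221203   0.16155966]
clock: 50.6
tcp_pos: [0.5194, 0.3206, 0.0971]
orientation: [0.003, -0.04, 0.999, 0.0]
wrist_force: [2.8, -4.0, 3.7]
finger_gap: 0.0187
t 50.60 tcp [0.5194 0.3206 0.0971] gap 18.7mm F [ 2.8 -4.   3.7] tq [-0.67 -0.21 -0.06] yang 94.62 tilt 0.36
target [0.5274 0.32   0.1   ] tool shift cm [-0.8  -0.12 -0.29] |d| 0.86
rz -0.08
[-0.00794451  0.16126047]
```

View pics/side26.png

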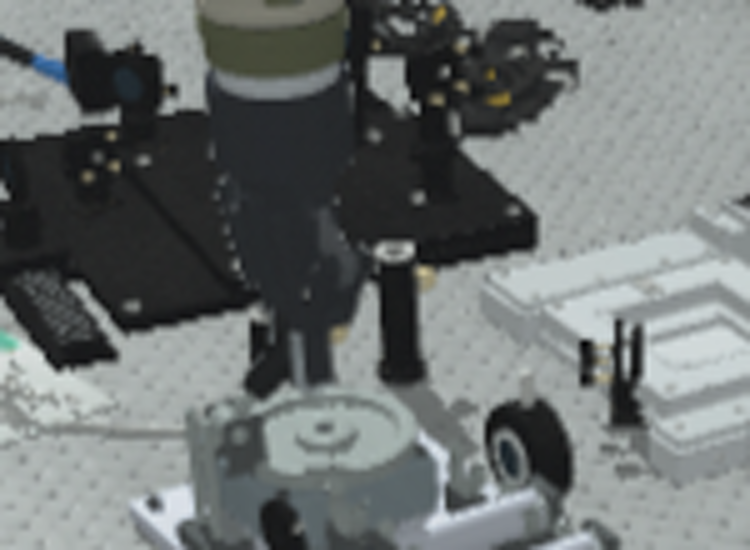

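```bash
python3 -m inch '[[-0.39,-0.08,0.82,0,0,0,1.2],[-0.23,0,0.88,0,0,0,1.2],[-0.08,0,0.5,0,0,0,1.2],[0,0,0,0,0,0,1.2]]' 40
python3 -c 'from h import *;go([*chg(0,.16),.1],94.7);print(tochg(get_state()["tcp_pos"]))'
python3 -m inch '[[0,0,0,0,0,0,3],[0,0,0,0,0,0,5],[0,0,0,0,0,0,5],[0,0,0,0,0,0,5]]' 40
python3 - <<'E'
from h import *
go([*chg(0,.16),.1],94.7);print(tochg(get_state()["tcp_pos"]))
p=vision.read_camera("side");save(p,"side27.png",5,(200,90,350,200))
E
```

```text
clock: 51.05
tcp_pos: [0.5273, 0.3207, 0.0757]
orientation: [0.004, -0.04, 0.999, 0.001]
wrist_force: [5.3, -2.7, 4.4]
finger_gap: 0.0183
t 51.05 tcp [0.5273 0.3207 0.0757] gap 18.3mm F [ 5.3 -2.7  4.4] tq [-0.6  -0.96 -0.06] yang 94.62 tilt 0.51
target [0.5274 0.32   0.1   ] tool shift cm [-0.02 -0.07 -2.43] |d| 2.43
rz -0.08
[-1.19912611e-05  1.60768722e-01]
clock: 51.45
tcp_pos: [0.5225, 0.3204, 0.0737]
orientation: [-0.0, -0.041, 0.999, 0.0]
wrist_force: [0.2, -0.2, 0.4]
finger_gap: 0.0502
t 51.45 tcp [0.5225 0.3204 0.0737] gap 50.2mm F [ 0.2 -0.2  0.4] tq [0.01 0.05 0.03] yang 94.72 tilt 0.03
target [0.5274 0.32   0.1   ] tool shift cm [-0.49 -0.08 -2.63] |d| 2.68
rz 0.02
[-0.00488139  0.16080862]
```

View pics/side27.png

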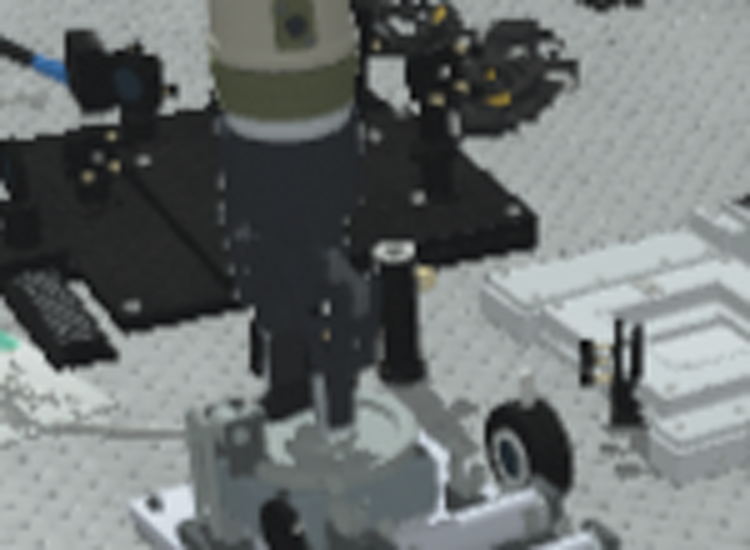

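Released. I rise straight up and check the handle and the cells.

```bash
python3 -m inch '[[0,0,-2,0,0,0,5],[0,0,-4,0,0,0,5],[0,0,-4,0,0,0,5],[0,0,-2,0,0,0,5],[3,0,0,0,0,0,5]]'
python3 -m inch '[[3,2,0,0,0,0,5],[3,3,0,0,0,0,5],[3,3,0,0,0,0,5],[2,3,0,0,0,0,5],[0,0,0,0,0,0,5]]'
python3 - <<'E'
from h import *
seated(.06)
go([*chg(0,.16),.1])
for n in("top","side"):
    p=vision.read_camera(n);W=cloud(p).reshape(-1,3);W=W[~np.isnan(W[:,0])]
    W=W[(W[:,0]>.4)&(W[:,0]<.65)&(W[:,1]>.2)&(W[:,1]<.42)]
    L=np.array([tochg(w) for w in W]);Z=W[:,2]
    for a,b in((-.04,-.02),(-.02,0),(0,.02)):
        m=(Z>.075)&(Z<.14)&(L[:,0]>a)&(L[:,0]<b)&(abs(L[:,1]-.16)<.03)
        if m.sum()>3: print(n,a,m.sum(),np.percentile(Z[m],90),np.percentile(L[m,1],[5,95]))
    save(p,n+"28.png",4,(150,130,350,270) if n=="top" else (200,90,390,230))
for k,z in(("lens_case",0),("red_box",0)):
    p=vision.read_camera("top")
    for r in tip_of(p,k)[:2]: print(k,round(r["confidence"],2),r["location"],at_z(p,r["location"],z)[:2])
E
```

```text
clock: 52.0
tcp_pos: [0.4975, 0.3189, 0.1978]
orientation: [0.005, -0.04, 0.999, 0.002]
wrist_force: [-0.7, 0.3, -0.3]
finger_gap: 0.0499
clock: 52.5
tcp_pos: [0.3712, 0.4209, 0.1941]
orientation: [-0.0, -0.044, 0.999, 0.001]
wrist_force: [0.1, -1.0, -0.1]
finger_gap: 0.0502
top 1 159 y-off 0.0012 slope 0.001 ztube95 0.0790 slopez 0.016 flange x -0.0553..0.0537 z 0.0814 0.0817
top 2 160 y-off 0.0009 slope 0.006 ztube95 0.0808 slopez -0.009 flange x -0.0524..0.0569 z 0.0831 0.0821
top 3 162 y-off 0.0005 slope 0.008 ztube95 0.0797 slopez -0.017 flange x -0.0541..0.0556 z 0.0828 0.0803
top 4 158 y-off 0.0003 slope -0.010 ztube95 0.0794 slopez -0.043 flange x -0.0532..0.0552 z 0.0813 0.0820
top 5 none 0
side 1 196 y-off -0.0083 slope -0.014 ztube95 0.0772 slopez -0.008 flange x -0.0533..0.0583 z 0.0789 0.0791
side 2 186 y-off -0.0083 slope -0.017 ztube95 0.0767 slopez -0.023 flange x -0.0504..0.0590 z 0.0786 0.0787
side 3 180 y-off -0.0085 slope -0.009 ztube95 0.0768 slopez 0.001 flange x -0.0514..0.0582 z 0.0787 0.0794
side 4 170 y-off -0.0084 slope -0.024 ztube95 0.0770 slopez -0.006 flange x -0.0523..0.0586 z 0.0784 0.0787
side 5 none 5
t 52.60 tcp [0.3736 0.4188 0.1939] gap 50.2mm F [-0.  -0.5  0.5] tq [0.02 0.02 0.03] yang 94.82 tilt 0.02
target [0.5274 0.32   0.1   ] tool shift cm [-14.49 -11.14   9.4 ] |d| 20.55
top -0.04 47 0.09664961745634812 [0.15281415 0.16950666]
top -0.02 46 0.09541535736011741 [0.15328063 0.16848738]
top 0 44 0.09537717960387959 [0.15215998 0.16873598]
side -0.04 43 0.09272121637286164 [0.14743608 0.16011234]
side -0.02 43 0.09390113918129273 [0.14639717 0.16046059]
side 0 51 0.09276941377834014 [0.14647757 0.15977717]
lens_case 0.65 [450.0, 195.3] [ 0.57886104 -0.46057024]
red_box 0.69 [456.6, 245.1] [ 0.42949005 -0.47459959]
```

View pics/side28.png

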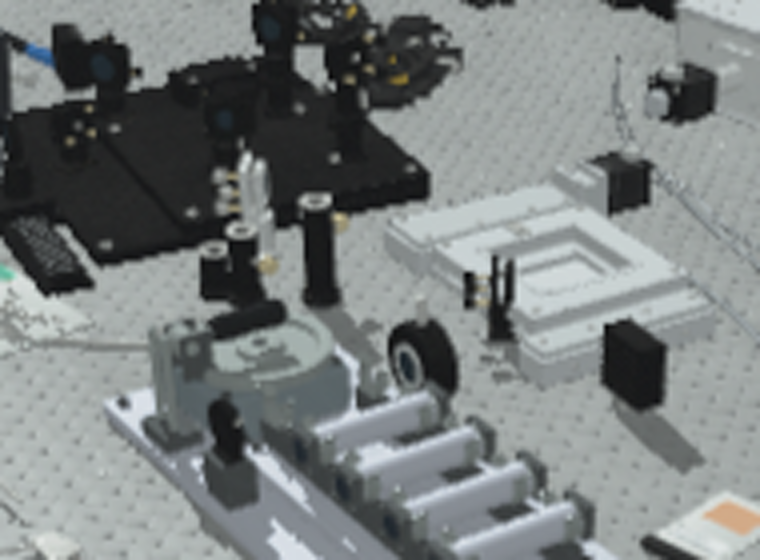

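View pics/top28.png

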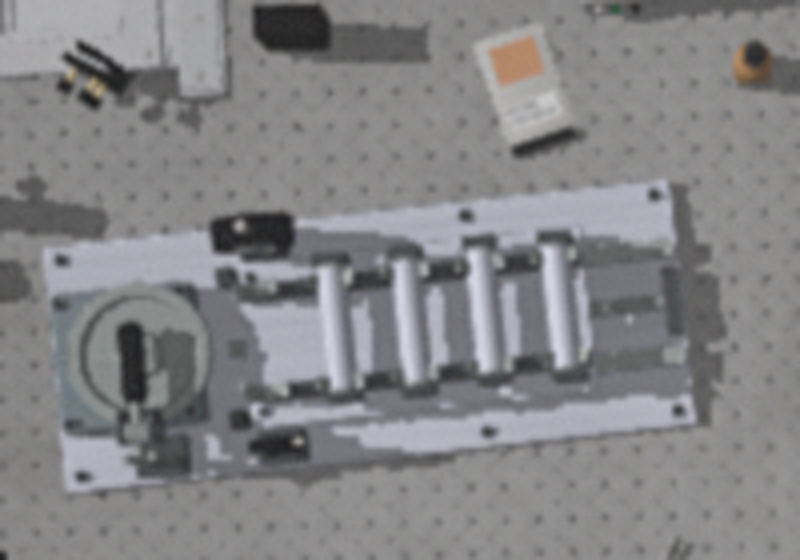

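The handle lies level at the same height as at the start, and all the cells are seated with the carriage at its stop. Handing in.

```bash
python3 -c 'from workcell import workorder;print(workorder.hand_in())'
```

```text
the job is handed in; nothing more can be done
None
```

The job is handed in. All four cells are home, the carriage is at the beam and the crank handle is folded down. The hand-in gives no verdict, so this rests on my last camera checks.

**What I did**
- I pressed the proud cell home in pair 1. The three loose cells went into pairs 4, 3 and 2: each was laid on the clip lips and pressed with closed fingers until it met the bars, with about 10–16 N measured.
- I swung the handle up until it latched and cranked three turns clockwise until the wheel met its stop. I then folded the handle down and moved the arm clear.

**Last checks**
- **Cells:** all four tubes are at the same height, tops reading 77 mm in the side camera (77 mm expected). The top camera reads about 3 mm high everywhere, including on the table cells. They are lined up with the clips to within about 0.01 rad (top camera).
- **Carriage:** the top view puts its travel at about 59.6 mm, only just above the 59.2 mm limit and within camera error. The stop was also felt as a 4 N reaction at the handle.
- **Handle:** it lies level at its starting height, in line with the posts, so the tongue should be in. I could not see the tongue itself.
- **Bystanders:** neither was touched. The red tin reads within about 7 mm of its first position and the lens case within about 10 mm. I put both down to detection scatter.

**Disagreement:** the two cameras differed by a steady 3–5 mm. I used the average for the changer and the cells, and relied mainly on the top camera for the wheel. The fits and contact heights agreed with that.

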